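# Refill the chocolate bowl on the breakfast counter

### The arm

A 6-joint arm with a two-finger parallel gripper is mounted at the origin on the work surface. World frame = base frame: x ahead of the robot, y to its left, z up, the work surface at z = 0. Lengths are in m, angles in degrees, forces in N, time in s.
With the tool pointing down it reaches from about 0.35 to 0.875 m from the base axis. Payload 4.2 kg.
Tool frame: the origin (TCP) lies on the centre line of the jaws, within the pads' length; the fingertips stand 19 mm ahead of it and the grasp point (between the pads) is the TCP; x points along the fingers, y is the direction in which the jaws open and shut, and the axes are right-handed (so a half turn about x gives the same grasp; the last joint's range is limited). The gripper opens to 87 mm and grips with 3 to 60 N. Pads are 19 mm wide; open, the fingers measure 117 mm over their backs; the gripper's body (75 mm by 190 mm) begins 51 mm behind the grasp point.
Start: joints at [-60.814, 22.042, 0.453, 0, -68.411, -14.817], TCP at [0.155, -0.605, 0.242] pointing down, gripper open.
Joint ranges: [-179.83, 179.83], [-69.29, 118.12], [-61.27, 80.66], [-181.25, 117.63], [-171.15, -9.14], [-177.46, 177.46]. Speed limits (degrees/s): [159.86, 159.86, 180, 180, 180, 180].

### API

Orientations are given as a 3x3 rotation matrix whose columns are the frame's x, y, z axes.
In Python, from station import r, viewer, job, spotter gives the robot as it stands.
- The arm moves only by the tool play_rows, never from a script. Its argument "commands" is a list of rows, each an object of numbers: "fingers": the gripper command: -1 is fully open, 1 is shut, values between are in proportion; "tx", "ty", "tz": the shift along the tool's x, y, z normalised to -1 to 1, where 1 is 750 mm; "ax", "ay", "az": the turn, a rotation vector about the tool's x, y, z normalised to -1 to 1, where 1 is pi rad. In form: [{"fingers": .., "tx": .., "ty": .., "tz": .., "ax": .., "ay": .., "az": ..}, ...]. A call has 1 to 5 rows; each row is the pose to reach, as a shift and turn from the pose commanded when the call began, along the tool's axes at that moment, turning the shorter way round; what a row does not reach only later rows make up. A row lasts 1/12 s, in which the tool goes at most 41.7 mm and 7.16 degrees, less where a joint would pass 70% of its speed; a pose out of reach is approached as far as the arm can. A call with a number of a shift or a turn outside -1 to 1 is refused whole. A call with a gripper value outside its range is refused whole. The fingers move at their own pace and stop on an object; the grip force is fixed at half the most. Time passes only in rows, so rows that repeat a pose let the fingers close. It gives the time, the measured TCP pose, the force and the opening at its end, in the units of the state.
- r.sense(): the state, without advancing time (a new reading comes with each control period).
- viewer.capture(name): name is "scene" or "top"; returns a dict with "image" (400x640x3 uint8, red, green, blue), "fx", "fy", "cx", "cy" (pixels), "dist" ([k1, k2, p1, p2, k3] as OpenCV has them; the pictures are not rectified), "R" (3x3) and "t" (3): a world point X has camera coordinates R X + t. Camera axes: x right, y down, z forward; pixel columns grow to the right and rows downward; lengths in m; the calibration is good to about 2 mm. A picture is of the moment at which its call begins. There is no depth.
- job.finish_job(): hands the job in, once; it reports no verdict.
Trained networks look in a picture, given as the dict that the camera call returned (one of the last four; its "shot" number tells which), for a name from the list of things; names that differ only in an ending like _2 or _b are one class to them, and where a whole thing is asked for, a point or a joint stands for the part that bears it (a point fixed in the world has none). Each returns a list of dicts, best first, with "score" (0 to 1); they miss things now and then, are a little off and sometimes report something else, mostly with a low value. They report only what shows in the picture. A call takes as long as a camera call. They do not tell look-alikes from the thing itself.
- spotter.find_in(name, picture): "uv" ([column, row] in pixels, amid what is visible of it).
- spotter.silhouettes(name, picture): "region" (400x640 bool, what is visible of it) and "uv" ([column, row] in pixels, amid what is visible of it).
The state is a dict: "time_s": time; "joints": joint angles; "joint_velocities": joint speeds; "effort": joint torques, N m; "tcp_pos": TCP position; "ee_rot": TCP orientation; "wrist_force": force on the tool from outside, world axes, zero at the start; "moment": the same for the moment, N m; "gripper_width": opening from 0.0 (shut) to 1.0 (fully open).
Only numpy, scipy, OpenCV 4.12 (cv2) and the standard library are available. Lean on these libraries where they do the work, as an engineer would, in place of code of your own. Each camera call takes 0.05 s, during which the arm holds its last target. There are 200 camera calls.

### The job

First slide the empty white bowl along the counter, without lifting it, until its foot is wholly on the round cork mat; then pick up the green cup and pour all eight chocolates into the bowl. Stand the empty cup upright inside the small metal tray, and last put the wooden lid properly seated on the bowl, which stays on its mat. Leave the jam jar and the yoghurt pot where they are.

Things in the scene. Friction and masses are not known exactly. Their poses are not given: they have to be found in the camera images.
- bowl: open round white ceramic bowl, loose, about 350 g, 60 mm high; outer diameter 90 mm at the foot, 118 mm at 20 mm up, 132 mm at the rim; wall 5 mm, floor 6 mm thick (inner diameter 122 mm at the rim). Origin: centre of its underside, z up.
- mat: thin flat round cork-brown mat, 160 mm across, lying fixed on the dark counter, no edge to catch on. Origin: its centre, on the counter.
- cup: green plastic tumbler, loose, about 120 g, holding the eight chocolates; 90 mm high, outer diameter 54 mm at the base widening to 66 mm at the rim, wall 3 mm, floor 5 mm. Origin: centre of its underside, z towards the mouth.
- cup_rim (a point): centre of the green cup's mouth, 90 mm above its underside.
- tray: small round metal tray, fixed, with a low rim: 126 mm outer diameter, 10 mm high, wall 4 mm, floor 4 mm thick (inner diameter about 114 mm). Origin: centre of its underside, on the counter.
- lid: round brown wooden lid of the bowl, loose, about 200 g: a flange 134 mm across and 6 mm thick over a 6 mm deep plug 104 mm across (which drops inside the bowl's rim), and on top a black round knob 26 mm in diameter and 30 mm high. Origin: centre of the plug's underside, z up; the flange's underside is at z = 6 mm, its top at 12 mm, the knob's top at 42 mm. It starts on the counter, right way up.
- jam: amber jam jar with a red cap, loose, 62 mm across, 85 mm high; a bystander. Origin: centre of its underside.
- yoghurt: white yoghurt pot with a blue top, loose, 72 mm across, 73 mm high; a bystander. Origin: centre of its underside.
- snack_box: white paper box of wrapped snack bars, fixed, 110 by 170 mm, 85 mm high with the bars; a bystander. Origin: centre of its underside, long side along its y.
- choc1_center (a point): centre of a gold foil-wrapped chocolate ball, 21 mm in diameter, 12 g, loose in the cup at the start (one of eight).
- choc2_center (a point): centre of a gold foil-wrapped chocolate ball, 21 mm in diameter, 12 g, loose in the cup at the start (one of eight).
- choc3_center (a point): centre of a gold foil-wrapped chocolate ball, 21 mm in diameter, 12 g, loose in the cup at the start (one of eight).
- choc4_center (a point): centre of a gold foil-wrapped chocolate ball, 21 mm in diameter, 12 g, loose in the cup at the start (one of eight).
- choc5_center (a point): centre of a gold foil-wrapped chocolate ball, 21 mm in diameter, 12 g, loose in the cup at the start (one of eight).
- choc6_center (a point): centre of a gold foil-wrapped chocolate ball, 21 mm in diameter, 12 g, loose in the cup at the start (one of eight).
- choc7_center (a point): centre of a gold foil-wrapped chocolate ball, 21 mm in diameter, 12 g, loose in the cup at the start (one of eight).
- choc8_center (a point): centre of a gold foil-wrapped chocolate ball, 21 mm in diameter, 12 g, loose in the cup at the start (one of eight).
There are look-alikes about, which are no part of the job. Of the things that look like the cup, take the one that is farthest to the robot's right at the start. What is shaped like the bowl but blue is not meant.

How it is judged:
By the outcome, as a careful person would: the job done as asked, in the order asked, and still so for the second after the job is handed in, with the robot touching nothing.
It also fails if it takes over 72 s, if anything falls off the work surface, if the arm or the gripper's body presses on something with over 40 N, if the wrist force passes 120 N, or if a joint passes its speed limit or range.

## Working session

There is one attempt and no reset: what is moved stays moved. The work goes in short steps, Python scripts to look and compute and a tool call to move; the robot and the scene stay as the last step left them, time stands still between calls to the robot, and variables do not carry over. Pictures are saved under pics/ and viewed, about 8 in all and at most 12, crops included, and the job is handed in when it is done.

Besides the shell and the picture viewer there is one more tool, called after ">>>" as name(argument=value, ...), one argument or row to a line, values as JSON. play_rows: Moves the arm, as the interface text tells. Its arguments: {"type":"object","properties":{"commands":{"type":"array"}},"required":["commands"]}

```bash
mkdir -p pics; ls
cat > h.py <<'E'
import numpy as np, cv2, json
from station import r, viewer, job, spotter
def K(p): return np.array([[p["fx"],0,p["cx"]],[0,p["fy"],p["cy"]],[0,0,1.]]), np.array(p["dist"],float)
def ray(p,uv,z):
    k,d=K(p); n=cv2.undistortPoints(np.array([[uv]],float),k,d)[0,0]
    R=np.array(p["R"]);t=np.array(p["t"]); c=-R.T@t; v=R.T@np.array([n[0],n[1],1]); return c+v*(z-c[2])/v[2]
def proj(p,X):
    k,d=K(p); return cv2.projectPoints(np.array(X,float).reshape(-1,3),cv2.Rodrigues(np.array(p["R"]))[0],np.array(p["t"],float),k,d)[0][:,0]
def save(p,n): cv2.imwrite("pics/"+n+".png",p["image"][:,:,::-1])
E
python3 - <<'E'
from h import *
s=viewer.capture("scene");t=viewer.capture("top")
im=np.hstack([s["image"],t["image"]]);
cv2.imwrite("pics/a.png",s["image"][:,:,::-1]);cv2.imwrite("pics/b.png",t["image"][:,:,::-1])
for n in ["bowl","mat","cup","tray","lid","jam","yoghurt","snack_box"]:
  for p,m in((s,"s"),(t,"t")):
    print(n,m,[(np.round(o["uv"]).tolist(),round(o["score"],2),np.round(ray(p,o["uv"],0),3)[:2].tolist()) for o in spotter.find_in(n,p)][:5])
print(r.sense())
for p in(s,t): print(-np.array(p["R"]).T@p["t"], np.array(p["R"]).round(2).tolist(),p["fx"])
E
```

```text
pics
bowl s [([311.0, 273.0], 0.9, [0.799, -0.125]), ([338.0, 195.0], 0.84, [0.472, 0.041]), ([403.0, 228.0], 0.41, [0.694, 0.176])]
bowl t [([298.0, 221.0], 0.64, [0.529, 0.025]), ([360.0, 103.0], 0.57, [0.858, -0.138])]
mat s [([396.0, 194.0], 0.62, [0.521, 0.228])]
mat t [([224.0, 227.0], 0.56, [0.51, 0.225]), ([252.0, 136.0], 0.17, [0.759, 0.159])]
cup s [([328.0, 167.0], 0.85, [0.283, 0.058]), ([264.0, 189.0], 0.67, [0.369, -0.188]), ([284.0, 170.0], 0.61, [0.262, -0.1]), ([203.0, 210.0], 0.39, [0.44, -0.389])]
cup t [([296.0, 280.0], 0.94, [0.372, 0.028]), ([352.0, 295.0], 0.81, [0.335, -0.12]), ([394.0, 252.0], 0.8, [0.449, -0.232]), ([454.0, 253.0], 0.31, [0.449, -0.393])]
tray s [([263.0, 239.0], 0.75, [0.635, -0.225]), ([204.0, 209.0], 0.57, [0.436, -0.387])]
tray t [([392.0, 177.0], 0.56, [0.652, -0.226])]
lid s [([202.0, 208.0], 0.59, [0.429, -0.394])]
lid t [([455.0, 250.0], 0.8, [0.458, -0.397])]
jam s [([349.0, 231.0], 0.85, [0.663, 0.021])]
jam t [([310.0, 149.0], 0.95, [0.727, -0.002])]
yoghurt s [([460.0, 210.0], 0.64, [0.657, 0.382]), ([402.0, 228.0], 0.56, [0.69, 
[... 508 characters left out ...]
        1.54453871e-02, -1.64195023e-05]), 'tcp_pos': array([ 0.15512035, -0.60543796,  0.24158328]), 'ee_rot': array([[ 3.05031464e-05, -2.48183511e-01,  9.68713035e-01],
       [-8.86143294e-05,  9.68713031e-01,  2.48183513e-01],
       [-9.99999996e-01, -9.34122340e-05,  7.55617994e-06]]), 'wrist_force': array([ 0.20794969,  0.4873253 , -0.50885492]), 'moment': array([1.57731650e-02, 2.51401449e-05, 1.10903838e-02]), 'gripper_width': 1.001119075132178}
[ 1.5079316  -0.26478705  0.70518484] [[0.26, 0.97, -0.01], [0.54, -0.15, -0.83], [-0.8, 0.21, -0.56]] 392.83620373594056
[ 0.49217009 -0.02413423  1.0139438 ] [[0.02, -1.0, 0.02], [-1.0, -0.02, -0.09], [0.1, -0.01, -1.0]] 376.1426447727911
```

```bash
python3 -c "
import cv2
a=cv2.imread('pics/a.png')[120:340,140:520];b=cv2.imread('pics/b.png')[60:330,130:510]
cv2.imwrite('pics/a2.png',cv2.resize(a,None,fx=2.05,fy=2.05));cv2.imwrite('pics/b2.png',cv2.resize(b,None,fx=2.1,fy=2.1))"
```

```text
(no output)
```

View pics/a2.png

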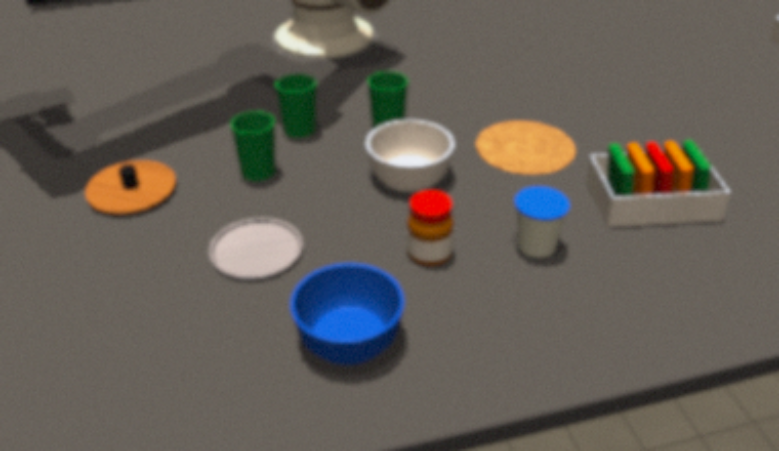

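View pics/b2.png

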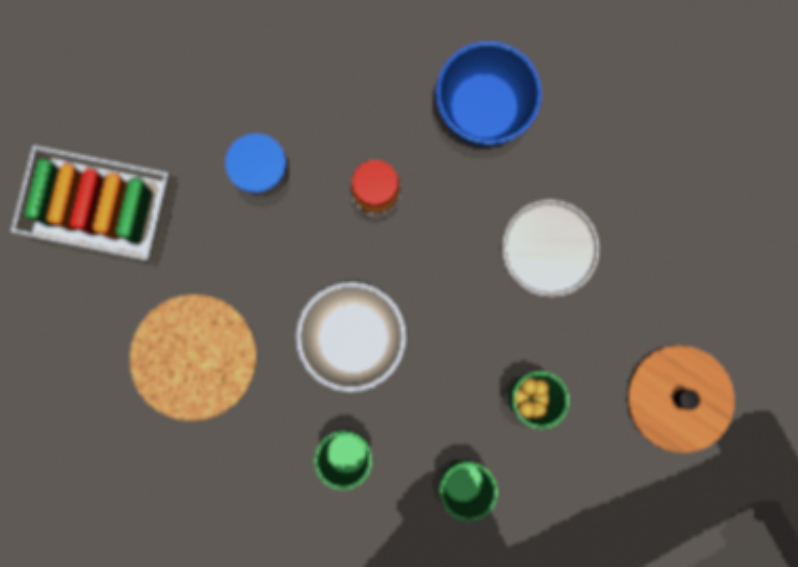

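```bash
cat >> h.py <<'E'
G={"bowl":[(0,.045),(.02,.059),(.06,.066)],"mat":[(0,.08)],"cup":[(0,.027),(.09,.033)],"tray":[(0,.063),(.01,.063)],
"lid":[(.006,.067),(.012,.067),(.042,.013)],"jam":[(0,.031),(.085,.031)],"yoghurt":[(0,.036),(.073,.036)]}
A=np.linspace(0,2*np.pi,60,endpoint=False)
def hull(p,n,xy,z0=0):
    X=np.concatenate([np.c_[xy[0]+q*np.cos(A),xy[1]+q*np.sin(A),0*A+z+z0] for z,q in G[n]])
    return cv2.convexHull(proj(p,X).astype(np.float32))
def fit(p,n,mask,z0=0):
    c,_=cv2.findContours(mask.astype(np.uint8),cv2.RETR_EXTERNAL,cv2.CHAIN_APPROX_NONE); c=max(c,key=cv2.contourArea)
    h=cv2.convexHull(c); cen=lambda h:(lambda m:np.array([m["m10"],m["m01"]])/m["m00"])(cv2.moments(h))
    t=cen(h); xy=ray(p,t,.03+z0)[:2]
    for _ in range(8):
        e=t-cen(hull(p,n,xy,z0)); u=proj(p,[[*xy,0]])[0]; xy=xy+(ray(p,u+e,0)-ray(p,u,0))[:2]
    return xy, cv2.contourArea(h)/cv2.contourArea(hull(p,n,xy,z0))
E
python3 - <<'E'
from h import *
for v in("top","scene"):
  p=viewer.capture(v)
  for n in G:
    for o in spotter.silhouettes(n,p)[:4]:
      xy,a=fit(p,n,o["region"]); print(v,n,round(o["score"],2),xy.round(4),round(a,2))
E
```

```text
top bowl 0.92 [ 0.8371 -0.139 ] 0.95
top bowl 0.6 [0.5306 0.0265] 0.94
top bowl 0.54 [0.6867 0.342 ] 1.45
top mat 0.89 [0.5031 0.2302] 0.97
top cup 0.84 [ 0.4574 -0.2072] 0.59
top cup 0.84 [ 0.354  -0.1141] 0.92
top cup 0.75 [0.3874 0.0306] 0.98
top tray 0.79 [ 0.6521 -0.2255] 0.95
top tray 0.38 [ 0.4568 -0.2113] 0.31
top lid 0.77 [ 0.4599 -0.3904] 0.96
top lid 0.24 [0.7229 0.002 ] 0.25
top jam 0.84 [7.116e-01 3.000e-04] 0.84
top jam 0.61 [ 0.6438 -0.2174] 2.58
top yoghurt 0.75 [0.7435 0.1502] 0.82
scene bowl 0.63 [ 0.8368 -0.1359] 0.96
scene bowl 0.6 [0.528  0.0285] 1.0
scene bowl 0.32 [0.7002 0.3482] 1.75
scene mat 0.82 [0.5003 0.234 ] 0.98
scene cup 0.92 [ 0.3529 -0.1117] 0.86
scene cup 0.91 [ 0.4557 -0.1941] 0.88
scene cup 0.79 [0.3652 0.0377] 0.78
scene tray 0.79 [ 0.6493 -0.2223] 0.85
scene lid 0.74 [ 0.4573 -0.387 ] 1.02
scene jam 0.84 [0.715  0.0034] 0.84
scene yoghurt 0.98 [0.7309 0.1531] 0.76
```

```bash
cat >> h.py <<'E'
from scipy.spatial.transform import Rotation as Ro, Slerp
def down(az):  # tool down, jaws (tool y) along azimuth az (deg)
    a=np.radians(az); y=np.array([np.cos(a),np.sin(a),0]); x=np.array([0,0,-1.]); return np.c_[x,y,np.cross(x,y)]
def plan(wps,P=None,Rm=None,start=True):
    """wps: (pos,R,finger,mm_per_row,deg_per_row,hold_rows)"""
    s=r.sense()
    P=np.array(s["tcp_pos"]) if P is None else np.array(P); Rm=np.array(s["ee_rot"]) if Rm is None else Rm
    rows=[];p,q=P,Rm
    for pos,R,f,mm,dg,hold in wps:
        pos=np.array(pos,float); rv=Ro.from_matrix(q.T@R).as_rotvec()
        n=int(max(1,np.ceil(np.linalg.norm(pos-p)*1000/mm-.01),np.ceil(np.degrees(np.linalg.norm(rv))/dg-.01)))
        rows+=[(p+(pos-p)*i/n,q@Ro.from_rotvec(rv*i/n).as_matrix(),f) for i in range(1,n+1)]+[(pos,R,f)]*hold
        p,q=pos,R
    for i in range(0,len(rows),5):
        out=[]
        for pos,R,f in rows[i:i+5]:
            t=np.round(Rm.T@(pos-P)/.75,4); a=np.round(Ro.from_matrix(Rm.T@R).as_rotvec()/np.pi,4)
            d={"fingers":f}; d.update({k:float(v) for k,v in zip(("tx","ty","tz","ax","ay","az"),[*t,*a])}); out.append(d)
        P=P+Rm@t*.75; Rm=Rm@Ro.from_rotvec(a*np.pi).as_matrix()
        print(json.dumps(out)); 
    print("end",P.round(4),Rm.round(3).tolist(),len(rows))
def log():
    s=r.sense(); open("log.txt","a").write(json.dumps([np.array(s[k]).tolist() for k in("joints","tcp_pos","ee_rot")])+"\n")
    print("t",round(s["time_s"],2),"j",np.round(s["joints"],1),"p",np.round(s["tcp_pos"],4),"F",np.round(s["wrist_force"],1),"g",round(s["gripper_width"],3)); return s
E
python3 - <<'E'
from h import *
log()
for v in("top","scene"):
  p=viewer.capture(v); h=cv2.cvtColor(p["image"],cv2.COLOR_RGB2HSV)
  m=(h[...,0]>45)&(h[...,0]<80)&(h[...,1]>110)
  if v=="top": m|=(h[...,0]>15)&(h[...,0]<35)&(h[...,1]>110)
  n,l,st,c=cv2.connectedComponentsWithStats(m.astype(np.uint8))
  for i in range(1,n):
    if st[i,4]>150: print(v,c[i].round(),[x.round(4) for x in fit(p,"cup",l==i)])
R=down(187.7)
plan([((.529,.0275,.20),R,0.08,33,6.5,1)])
E
```

```text
t 1.7 j [-60.8  22.    0.4  -0.  -68.4 -14.8] p [ 0.1551 -0.6054  0.2415] F [-0.2 -0.3  0.5] g 1.002Traceback (most recent call last):
  File "<stdin>", line 9, in <module>
AttributeError: 'float' object has no attribute 'round'
```

```bash
cat > cup.py <<'E'
from h import *
for v in("top","scene"):
  p=viewer.capture(v); h=cv2.cvtColor(p["image"],cv2.COLOR_RGB2HSV)
  m=(h[...,0]>45)&(h[...,0]<80)&(h[...,1]>110)
  if v=="top": m|=(h[...,0]>15)&(h[...,0]<35)&(h[...,1]>110)
  n,l,st,c=cv2.connectedComponentsWithStats(m.astype(np.uint8))
  for i in range(1,n):
    if st[i,4]>150: print(v,c[i].round(),fit(p,"cup",l==i))
E
python3 cup.py
python3 - <<'E'
from h import *
R=down(187.7)
plan([((.529,.0275,.20),R,0.08,33,6.5,1)])
E
```

```text
top [152. 151.] (array([0.6996736 , 0.39958438]), 0.5617532705203542)
top [180. 156.] (array([0.68649889, 0.32901807]), 0.19173448419135772)
top [192. 160.] (array([0.67694362, 0.29588548]), 0.44066736977654886)
top [222. 230.] (array([0.50079401, 0.21300745]), 4.024638669506054)
top [387. 250.] (array([ 0.45816498, -0.19758106]), 0.8843419688147099)
top [293. 278.] (array([0.38609493, 0.03140854]), 0.8938566196943384)
top [352. 293.] (array([ 0.35160979, -0.11337987]), 0.901017642465057)
scene [328. 166.] (array([0.36143346, 0.03954492]), 0.7094648606910813)
scene [285. 170.] (array([ 0.35092548, -0.11147699]), 0.8827977469107616)
scene [264. 189.] (array([ 0.45282763, -0.19369273]), 0.8958351405999295)
scene [480. 200.] (array([0.68628797, 0.42342682]), 0.256943088679812)
scene [442. 202.] (array([0.66614221, 0.30843562]), 0.27454798721176876)
[{"fingers": 0.08, "tx": 0.0024, "ty": 0.0302, "tz": 0.0301, "ax": -0.0201, "ay": -0.0, "az": 0.0}, {"fingers": 0.08, "tx": 0.0048, "ty": 0.0603, "tz": 0.0602, "ax": -0.0403, "ay": -0.0, "az": 0.0}, {"fingers": 0.08, "tx": 0.0072, "ty": 0.090
[... 1537 characters left out ...]
}, {"fingers": 0.08, "tx": 0.0097, "ty": -0.0275, "tz": 0.1682, "ax": -0.0805, "ay": -0.0, "az": 0.0}, {"fingers": 0.08, "tx": 0.0121, "ty": -0.0344, "tz": 0.2103, "ax": -0.1007, "ay": -0.0, "az": 0.0}]
[{"fingers": 0.08, "tx": 0.0024, "ty": -0.0196, "tz": 0.0378, "ax": -0.0201, "ay": -0.0, "az": 0.0}, {"fingers": 0.08, "tx": 0.0048, "ty": -0.0392, "tz": 0.0757, "ax": -0.0402, "ay": -0.0, "az": 0.0}, {"fingers": 0.08, "tx": 0.0072, "ty": -0.0588, "tz": 0.1135, "ax": -0.0604, "ay": -0.0, "az": 0.0}, {"fingers": 0.08, "tx": 0.0072, "ty": -0.0588, "tz": 0.1135, "ax": -0.0604, "ay": -0.0, "az": 0.0}]
end [0.529  0.0275 0.2   ] [[0.0, -0.991, -0.134], [-0.0, -0.134, 0.991], [-1.0, -0.0, -0.0]] 24
```

>>> play_rows(
  commands=[
    {"fingers":0.08,"tx":0.0024,"ty":0.03,"tz":0.03,"ax":-0.02,"ay":0,"az":0},
    {"fingers":0.08,"tx":0.005,"ty":0.06,"tz":0.06,"ax":-0.04,"ay":0,"az":0},
    {"fingers":0.08,"tx":0.007,"ty":0.0905,"tz":0.0903,"ax":-0.06,"ay":0,"az":0},
    {"fingers":0.08,"tx":0.0096,"ty":0.1207,"tz":0.1204,"ax":-0.0805,"ay":0,"az":0},
    {"fingers":0.08,"tx":0.012,"ty":0.1508,"tz":0.1505,"ax":-0.1006,"ay":0,"az":0},
  ],
)

```text
time_s: 2.27
tcp_pos: [0.2368, -0.4666, 0.2325]
ee_rot: [[0.0, -0.539, 0.842], [-0.0, 0.842, 0.539], [-1.0, -0.0, 0.0]]
wrist_force: [0.5, 0.0, 0.2]
gripper_width: 0.705
```

>>> play_rows(
  commands=[
    {"fingers":0.08,"tx":0.0121,"ty":0.0966,"tz":0.1899,"ax":-0.1007,"ay":0,"az":0},
    {"fingers":0.08,"tx":0.0121,"ty":0.0966,"tz":0.1899,"ax":-0.1007,"ay":0,"az":0},
    {"fingers":0.08,"tx":0.0121,"ty":0.0966,"tz":0.1899,"ax":-0.1007,"ay":0,"az":0},
    {"fingers":0.08,"tx":0.0121,"ty":0.0966,"tz":0.1899,"ax":-0.1007,"ay":0,"az":0},
    {"fingers":0.08,"tx":0.0121,"ty":0.0966,"tz":0.1899,"ax":-0.1007,"ay":0,"az":0},
  ],
)

```text
time_s: 2.68
tcp_pos: [0.3196, -0.3263, 0.2236]
ee_rot: [[0.001, -0.777, 0.63], [0.001, 0.63, 0.777], [-1.0, -0.0, 0.001]]
wrist_force: [-0.5, 0.0, 0.1]
gripper_width: 0.471
```

>>> play_rows(
  commands=[
    {"fingers":0.08,"tx":0.012,"ty":0.0327,"tz":0.2106,"ax":-0.1006,"ay":0,"az":0},
    {"fingers":0.08,"tx":0.012,"ty":0.0327,"tz":0.2106,"ax":-0.1006,"ay":0,"az":0},
    {"fingers":0.08,"tx":0.012,"ty":0.0327,"tz":0.2106,"ax":-0.1006,"ay":0,"az":0},
    {"fingers":0.08,"tx":0.012,"ty":0.0327,"tz":0.2106,"ax":-0.1006,"ay":0,"az":0},
    {"fingers":0.08,"tx":0.012,"ty":0.0327,"tz":0.2106,"ax":-0.1006,"ay":0,"az":0},
  ],
)

```text
time_s: 3.1
tcp_pos: [0.4016, -0.1893, 0.2147]
ee_rot: [[0.002, -0.934, 0.357], [0.0, 0.357, 0.934], [-1.0, -0.002, 0.001]]
wrist_force: [0.3, 0.4, -0.2]
gripper_width: 0.463
```

>>> play_rows(
  commands=[
    {"fingers":0.08,"tx":0.0121,"ty":-0.0344,"tz":0.2103,"ax":-0.1007,"ay":0,"az":0},
    {"fingers":0.08,"tx":0.0121,"ty":-0.0344,"tz":0.2103,"ax":-0.1007,"ay":0,"az":0},
    {"fingers":0.08,"tx":0.0121,"ty":-0.0344,"tz":0.2103,"ax":-0.1007,"ay":0,"az":0},
    {"fingers":0.08,"tx":0.0121,"ty":-0.0344,"tz":0.2103,"ax":-0.1007,"ay":0,"az":0},
    {"fingers":0.08,"tx":0.0121,"ty":-0.0344,"tz":0.2103,"ax":-0.1007,"ay":0,"az":0},
  ],
)

```text
time_s: 3.52
tcp_pos: [0.4835, -0.0516, 0.2053]
ee_rot: [[0.002, -0.999, 0.05], [0.0, 0.05, 0.999], [-1.0, -0.002, 0.0]]
wrist_force: [0.4, -0.6, -0.2]
gripper_width: 0.46
```

>>> play_rows(
  commands=[
    {"fingers":0.08,"tx":0.0072,"ty":-0.0588,"tz":0.1135,"ax":-0.0604,"ay":0,"az":0},
    {"fingers":0.08,"tx":0.0072,"ty":-0.0588,"tz":0.1135,"ax":-0.0604,"ay":0,"az":0},
    {"fingers":0.08,"tx":0.0072,"ty":-0.0588,"tz":0.1135,"ax":-0.0604,"ay":0,"az":0},
    {"fingers":0.08,"tx":0.0072,"ty":-0.0588,"tz":0.1135,"ax":-0.0604,"ay":0,"az":0},
  ],
)

```text
time_s: 3.85
tcp_pos: [0.5305, 0.0293, 0.1995]
ee_rot: [[0.0, -0.991, -0.136], [-0.0, -0.136, 0.991], [-1.0, -0.0, -0.0]]
wrist_force: [-0.5, -0.6, -0.4]
gripper_width: 0.458
```

>>> play_rows(
  commands=[
    {"fingers":0.08,"tx":0.05,"ty":0,"tz":0,"ax":0,"ay":0,"az":0},
    {"fingers":0.08,"tx":0.1,"ty":0,"tz":0,"ax":0,"ay":0,"az":0},
    {"fingers":0.08,"tx":0.15,"ty":0,"tz":0,"ax":0,"ay":0,"az":0},
    {"fingers":0.08,"tx":0.19,"ty":0,"tz":0,"ax":0,"ay":0,"az":0},
    {"fingers":0.08,"tx":0.204,"ty":0,"tz":0,"ax":0,"ay":0,"az":0},
  ],
)

```text
time_s: 4.27
tcp_pos: [0.5253, 0.0251, 0.0428]
ee_rot: [[-0.009, -0.991, -0.131], [-0.002, -0.131, 0.991], [-1.0, 0.009, -0.001]]
wrist_force: [-1.0, 0.5, -0.0]
gripper_width: 0.459
```

>>> play_rows(
  commands=[
    {"fingers":0.08,"tx":0,"ty":0,"tz":0.02,"ax":0,"ay":0,"az":0},
    {"fingers":0.08,"tx":0,"ty":0,"tz":0.03,"ax":0,"ay":0,"az":0},
    {"fingers":0.08,"tx":0,"ty":0,"tz":0.04,"ax":0,"ay":0,"az":0},
    {"fingers":0.08,"tx":0,"ty":0,"tz":0.05,"ax":0,"ay":0,"az":0},
    {"fingers":0.08,"tx":0,"ty":0,"tz":0.062,"ax":0,"ay":0,"az":0},
  ],
)

```text
time_s: 4.68
tcp_pos: [0.5228, 0.0736, 0.0478]
ee_rot: [[0.001, -0.991, -0.133], [0.0, -0.133, 0.991], [-1.0, -0.001, 0.0]]
wrist_force: [1.1, -2.2, 0.0]
gripper_width: 0.466
```

>>> play_rows(
  commands=[
    {"fingers":0.08,"tx":0,"ty":0,"tz":0.013,"ax":0,"ay":0,"az":0},
    {"fingers":0.08,"tx":0,"ty":0,"tz":0.028,"ax":0,"ay":0,"az":0},
    {"fingers":0.08,"tx":0,"ty":0,"tz":0.044,"ax":0,"ay":0,"az":0},
    {"fingers":0.08,"tx":0,"ty":0,"tz":0.06,"ax":0,"ay":0,"az":0},
    {"fingers":0.08,"tx":0,"ty":0,"tz":0.076,"ax":0,"ay":0,"az":0},
  ],
)

```text
time_s: 5.1
tcp_pos: [0.515, 0.1313, 0.0473]
ee_rot: [[0.0, -0.991, -0.135], [-0.0, -0.135, 0.991], [-1.0, -0.0, -0.0]]
wrist_force: [0.6, -3.1, 2.0]
gripper_width: 0.456
```

Run:
```python
from h import *
log();p=viewer.capture("top");s=viewer.capture("scene")
for o in spotter.silhouettes("bowl",p)[:3]: print(fit(p,"bowl",o["region"]))
save(s,"c");cv2.imwrite("pics/c2.png",np.vstack([s["image"][60:320,200:500],p["image"][100:340,150:450]])[:,:,::-1])
```

```text
t 5.1 j [ 31.8  26.1 -26.1   0.  -37.8 -24.1] p [0.515  0.1313 0.0473] F [ 0.6 -3.1  2. ] g 0.456
(array([ 0.83782343, -0.13815314]), 0.9474112103127058)
(array([0.5211672 , 0.07081925]), 0.5426959895184508)
```

View pics/c2.png

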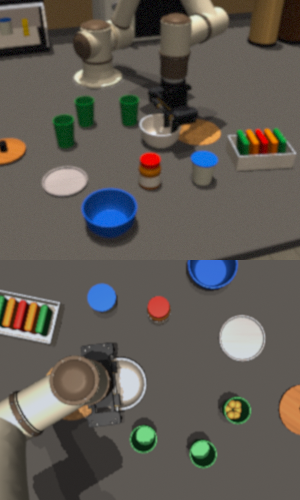

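>>> play_rows(
  commands=[
    {"fingers":0.08,"tx":0,"ty":0,"tz":0.016,"ax":0,"ay":0,"az":0},
    {"fingers":0.08,"tx":0,"ty":0,"tz":0.032,"ax":0,"ay":0,"az":0},
    {"fingers":0.08,"tx":0,"ty":0,"tz":0.048,"ax":0,"ay":0,"az":0},
    {"fingers":0.08,"tx":0,"ty":0,"tz":0.064,"ax":0,"ay":0,"az":0},
    {"fingers":0.08,"tx":0,"ty":0,"tz":0.08,"ax":0,"ay":0,"az":0},
  ],
)

```text
time_s: 5.67
tcp_pos: [0.5067, 0.1908, 0.0468]
ee_rot: [[-0.0, -0.991, -0.134], [-0.0, -0.134, 0.991], [-1.0, 0.0, -0.0]]
wrist_force: [0.8, -1.5, 0.5]
gripper_width: 0.46
```

>>> play_rows(
  commands=[
    {"fingers":0.08,"tx":0,"ty":0,"tz":0.016,"ax":0,"ay":0,"az":0},
    {"fingers":0.08,"tx":0,"ty":0,"tz":0.032,"ax":0,"ay":0,"az":0},
    {"fingers":0.08,"tx":0,"ty":0,"tz":0.048,"ax":0,"ay":0,"az":0},
    {"fingers":0.08,"tx":0,"ty":0,"tz":0.062,"ax":0,"ay":0,"az":0},
    {"fingers":0.08,"tx":0,"ty":0,"tz":0.07,"ax":0,"ay":0,"az":0},
  ],
)

```text
time_s: 6.08
tcp_pos: [0.4999, 0.2433, 0.047]
ee_rot: [[0.0, -0.991, -0.135], [0.0, -0.135, 0.991], [-1.0, -0.0, 0.0]]
wrist_force: [0.9, -0.4, 0.6]
gripper_width: 0.461
```

Run:
```python
from h import *
log();s=viewer.capture("scene")
for o in spotter.silhouettes("bowl",s)[:4]: print(o["score"],fit(s,"bowl",o["region"]))
cv2.imwrite("pics/d.png",cv2.resize(s["image"][100:300,250:550],None,fx=2,fy=2)[:,:,::-1])
```

```text
t 6.08 j [ 42.7  27.9 -22.6   0.  -39.5 -34.9] p [0.4999 0.2433 0.047 ] F [ 0.9 -0.4  0.6] g 0.461
0.68 (array([ 0.50442643, -0.38119737]), 0.6284962715850922)
0.67 (array([ 0.8366503 , -0.13625639]), 0.9715731234648294)
```

View pics/d.png

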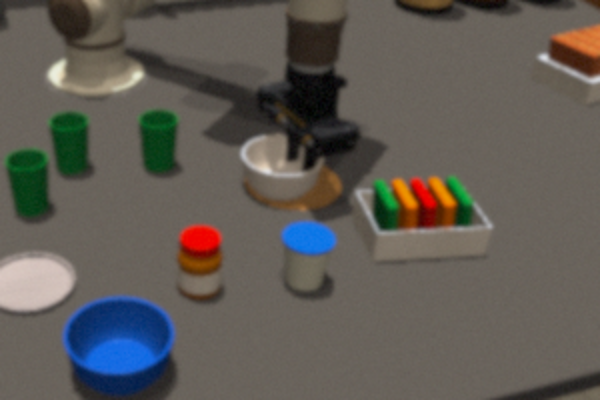

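>>> play_rows(
  commands=[
    {"fingers":0.08,"tx":0,"ty":0,"tz":0.014,"ax":0,"ay":0,"az":0},
    {"fingers":0.08,"tx":0,"ty":0,"tz":0.026,"ax":0,"ay":0,"az":0},
    {"fingers":0.08,"tx":0,"ty":0,"tz":0.034,"ax":0,"ay":0,"az":0},
    {"fingers":0.08,"tx":0,"ty":0,"tz":0.034,"ax":0,"ay":0,"az":0},
    {"fingers":0.08,"tx":0,"ty":0,"tz":0.01,"ax":0,"ay":0,"az":0},
  ],
)

```text
time_s: 6.6
tcp_pos: [0.4999, 0.2521, 0.0473]
ee_rot: [[0.003, -0.99, -0.138], [0.002, -0.138, 0.99], [-1.0, -0.003, 0.002]]
wrist_force: [-0.2, -0.4, 0.6]
gripper_width: 0.459
```

>>> play_rows(
  commands=[
    {"fingers":0.08,"tx":-0.02,"ty":0,"tz":-0.014,"ax":0,"ay":0,"az":0},
    {"fingers":0.08,"tx":-0.07,"ty":0,"tz":-0.02,"ax":0,"ay":0,"az":0},
    {"fingers":0.08,"tx":-0.12,"ty":0,"tz":-0.05,"ax":0,"ay":0,"az":0},
    {"fingers":-1,"tx":-0.16,"ty":0,"tz":-0.09,"ax":0,"ay":0,"az":0},
    {"fingers":-1,"tx":-0.2,"ty":0,"tz":-0.13,"ax":0,"ay":0,"az":0},
  ],
)

```text
time_s: 7.02
tcp_pos: [0.512, 0.1546, 0.1966]
ee_rot: [[0.002, -0.991, -0.136], [0.001, -0.136, 0.991], [-1.0, -0.002, 0.001]]
wrist_force: [1.0, 0.8, -0.8]
gripper_width: 0.539
```

>>> play_rows(
  commands=[
    {"fingers":-1,"tx":0,"ty":0,"tz":-0.05,"ax":0,"ay":0,"az":0},
    {"fingers":-1,"tx":0,"ty":0,"tz":-0.1,"ax":0,"ay":0,"az":0},
    {"fingers":-1,"tx":0,"ty":0,"tz":-0.15,"ax":0,"ay":0,"az":0},
    {"fingers":-1,"tx":0,"ty":0,"tz":-0.2,"ax":0,"ay":0,"az":0},
    {"fingers":-1,"tx":0,"ty":0,"tz":-0.25,"ax":0,"ay":0,"az":0},
  ],
)

```text
time_s: 7.43
tcp_pos: [0.5371, -0.0324, 0.195]
ee_rot: [[0.002, -0.991, -0.134], [0.001, -0.134, 0.991], [-1.0, -0.002, 0.001]]
wrist_force: [1.4, 0.6, -0.2]
gripper_width: 0.906
```

```bash
python3 - <<'E'
from h import *
log()
for v in("top","scene"):
  p=viewer.capture(v)
  for o in spotter.silhouettes("bowl",p)[:3]: print(v,o["score"],fit(p,"bowl",o["region"]))
E
cat log.txt | python3 -c "
import sys,json,numpy as np
for l in sys.stdin:
  j,p,R=json.loads(l); print(np.round(j,3),np.round(p,4))"
```

```text
t 7.43 j [ 13.8  15.9 -15.8  -0.  -58.2  -6.1] p [ 0.5371 -0.0324  0.195 ] F [ 1.4  0.6 -0.2] g 0.906
top 0.84 (array([ 0.83598577, -0.13873356]), 0.9654133635720485)
top 0.63 (array([ 0.45902093, -0.20054441]), 0.25605352525572084)
scene 0.95 (array([ 0.83656087, -0.1355064 ]), 0.9499077939256202)
scene 0.56 (array([0.50023549, 0.23556758]), 0.9059971560043291)
[-60.815  22.044   0.45   -0.    -68.409 -14.817] [ 0.1551 -0.6054  0.2415]
[ 3.1808e+01  2.6064e+01 -2.6137e+01  2.7000e-02 -3.7789e+01 -2.4096e+01] [0.515  0.1313 0.0473]
[ 4.2655e+01  2.7870e+01 -2.2639e+01  1.0000e-03 -3.9467e+01 -3.4881e+01] [0.4999 0.2433 0.047 ]
[ 1.3810e+01  1.5856e+01 -1.5817e+01 -2.1000e-02 -5.8218e+01 -6.0730e+00] [ 0.5371 -0.0324  0.195 ]
```

```bash
cat >> h.py <<'E'
def side(tau,roll=0,az=90):  # tool pointing along azimuth az, tau below horizontal; jaws horizontal, rolled about tool x
    t=np.radians(tau);a=np.radians(az); d=np.array([np.cos(a),np.sin(a),0]); x=d*np.cos(t)-np.array([0,0,np.sin(t)])
    y=np.array([-d[1],d[0],0]); return np.c_[x,y,np.cross(x,y)]@Ro.from_euler('x',roll,degrees=True).as_matrix()
E
python3 - <<'E'
from h import *
plan([((.457,-.32,.26),side(20),-1,33,6.5,1)])
E
```

```text
[{"fingers": -1, "tx": -0.008, "ty": 0.0142, "tz": -0.0333, "ax": 0.0033, "ay": -0.0353, "az": -0.0023}, {"fingers": -1, "tx": -0.0159, "ty": 0.0284, "tz": -0.0667, "ax": 0.0067, "ay": -0.0706, "az": -0.0046}, {"fingers": -1, "tx": -0.0239, "ty": 0.0426, "tz": -0.1, "ax": 0.01, "ay": -0.1059, "az": -0.0069}, {"fingers": -1, "tx": -0.0319, "ty": 0.0568, "tz": -0.1334, "ax": 0.0134, "ay": -0.1411, "az": -0.0093}, {"fingers": -1, "tx": -0.0398, "ty": 0.071, "tz": -0.1667, "ax": 0.0167, "ay": -0.1764, "az": -0.0116}]
[{"fingers": -1, "tx": -0.025, "ty": 0.012, "tz": -0.0247, "ax": 0.0034, "ay": -0.0353, "az": -0.0023}, {"fingers": -1, "tx": -0.05, "ty": 0.0241, "tz": -0.0494, "ax": 0.0067, "ay": -0.0706, "az": -0.0046}, {"fingers": -1, "tx": -0.0749, "ty": 0.0361, "tz": -0.0741, "ax": 0.01, "ay": -0.1059, "az": -0.0069}, {"fingers": -1, "tx": -0.0999, "ty": 0.0481, "tz": -0.0987, "ax": 0.0134, "ay": -0.1412, "az": -0.0092}, {"fingers": -1, "tx": -0.1248, "ty": 0.0601, "tz": -0.1234, "ax": 0.0167, "ay": -0.1765, "az": -0.0116}]
[{"fingers": -1, "tx": -0.0348, "ty": 0.0101, "tz": -0.0083, "ax": 0.0034, "ay": -0.0352, "az": -0.0023}, {"fingers": -1, "tx": -0.0348, "ty": 0.0101, "tz": -0.0083, "ax": 0.0034, "ay": -0.0352, "az": -0.0023}]
end [ 0.457 -0.32   0.26 ] [[0.0, -1.0, 0.0], [0.94, 0.0, 0.342], [-0.342, 0.0, 0.94]] 12
```

>>> play_rows(
  commands=[
    {"fingers":-1,"tx":-0.008,"ty":0.014,"tz":-0.033,"ax":0.003,"ay":-0.035,"az":-0.002},
    {"fingers":-1,"tx":-0.016,"ty":0.028,"tz":-0.067,"ax":0.0067,"ay":-0.07,"az":-0.0046},
    {"fingers":-1,"tx":-0.024,"ty":0.043,"tz":-0.1,"ax":0.01,"ay":-0.106,"az":-0.007},
    {"fingers":-1,"tx":-0.032,"ty":0.057,"tz":-0.133,"ax":0.0134,"ay":-0.141,"az":-0.0093},
    {"fingers":-1,"tx":-0.0398,"ty":0.071,"tz":-0.1667,"ax":0.0167,"ay":-0.1764,"az":-0.0116},
  ],
)

```text
time_s: 8.05
tcp_pos: [0.5019, -0.1615, 0.2263]
ee_rot: [[-0.02, -0.997, -0.079], [0.531, -0.078, 0.844], [-0.847, -0.025, 0.53]]
wrist_force: [0.6, 1.0, -0.9]
gripper_width: 0.998
```

```bash
cat > kin.py <<'E'
from h import *
from scipy.optimize import least_squares
def eul(a,g): return Ro.from_euler(a,g,degrees=True).as_matrix()
C=np.array([[1,0,0],[0,-1,0],[0,0,-1.]])
def fk(j,w,s4=-1,s6=-1,C=C):
    a1,h,L2,L3,e,lat,d6=w
    R1=eul('z',j[0]);Ra=R1@eul('y',j[1]);Rb=R1@eul('y',j[1]-j[2]);Rc=Rb@eul('x',s4*j[3])@eul('y',-j[4])
    p=R1@[a1,lat,h]+Ra@[0,0,L2]+Rb@[L3,0,e]+Rc@[d6,0,0]
    return p,Rc@eul('x',s6*j[5])@C
def data(): return [[np.array(v) for v in json.loads(l)] for l in open("log.txt")]
def fitk(s4):
    D=data()
    f=lambda w:np.concatenate([fk(j,w,s4)[0]-p for j,p,R in D])
    o=least_squares(f,[0,.3,.4,.4,0,-.16,.25]); 
    print(s4,o.x.round(4),np.abs(o.fun).max().round(5),[np.abs(fk(j,o.x,s4)[1]-R).max().round(3) for j,p,R in D]); return o.x
E
python3 - <<'E'
from kin import *
log(); s=r.sense(); print(s["ee_rot"].round(3))
fitk(-1);fitk(1)
E
```

```text
t 8.05 j [-18.3  21.7   2.3 -30.  -83.9  30. ] p [ 0.5019 -0.1615  0.2263] F [ 0.6  1.  -0.9] g 0.998
[[-0.02  -0.997 -0.079]
 [ 0.531 -0.078  0.844]
 [-0.847 -0.025  0.53 ]]
-1 [ 0.0715  0.1557  0.5481  0.348  -0.0196 -0.1576  0.3084] 0.04319 [np.float64(1.217), np.float64(1.125), np.float64(1.126), np.float64(1.125), np.float64(1.076)]
1 [ 0.0594 -0.2898  0.2648  0.3466  0.1617 -0.1538 -0.2706] 0.0584 [np.float64(1.217), np.float64(1.125), np.float64(1.126), np.float64(1.126), np.float64(1.366)]
```

```bash
cat > kin.py <<'E'
from h import *
from scipy.optimize import least_squares
def eul(a,g): return Ro.from_euler(a,g,degrees=True).as_matrix()
def fk(j,w,s4=1,s6=1,C=np.eye(3)):
    a1,h,L2,L3,e,lat,d6,wl,q=w
    R1=eul('z',j[0]);Ra=R1@eul('y',j[1]);Rb=R1@eul('y',j[1]-j[2]);R4=Rb@eul('x',s4*j[3]);Rc=R4@eul('y',-j[4])
    p=R1@[a1,lat,h]+Ra@[0,0,L2]+Rb@[L3,0,e]+R4@[0,wl,0]+Rc@[d6,0,q]
    return p,Rc@eul('x',s6*j[5])@C
def data(): return [[np.array(v) for v in json.loads(l)] for l in open("log.txt")]
def fitk(s4,s6):
    D=data(); z=np.zeros(9)
    Cs=[fk(j,z,s4,s6)[1].T@R for j,p,R in D]; C=Ro.from_matrix(Cs).mean().as_matrix()
    dev=np.array([Ro.from_matrix(C.T@c).magnitude() for c in Cs])
    w0=np.array([0,.3,.4,.4,0,-.08,.25,-.08,0])
    f=lambda w:np.concatenate([*[fk(j,w,s4)[0]-p for j,p,R in D],1e-4*(w-w0)])
    o=least_squares(f,w0); 
    print(s4,s6,o.x.round(4),np.abs(o.fun[:-9]).max().round(5),np.degrees(dev).round(1)); return o.x,C
E
python3 - <<'E'
from kin import *
for a in(1,-1):
  for b in (1,-1): w,C=fitk(a,b); print(C.round(2).tolist())
for j,p,R in data(): print((eul('z',-j[0])@p).round(4))
E
```

```text
1 1 [-0.3579 -0.1978  0.2684  0.3631  0.1661 -0.0115 -0.1843 -0.1418  0.4014] 0.05661 [ 9.5 22.5 43.1 18.  91.2]
[[0.99, -0.04, -0.16], [0.16, 0.46, 0.87], [0.04, -0.89, 0.46]]
1 -1 [-0.3579 -0.1978  0.2684  0.3631  0.1661 -0.0115 -0.1843 -0.1418  0.4014] 0.05661 [10.9 10.9 10.9 10.9 49.1]
[[0.98, 0.09, -0.16], [0.16, 0.03, 0.99], [0.1, -1.0, 0.01]]
-1 1 [-3.000e-04  1.607e-01  5.649e-01  4.218e-01 -0.000e+00 -1.000e-04
  2.875e-01 -1.597e-01  3.000e-04] 0.0 [ 5.3 23.8 45.4 12.2 84.4]
[[1.0, 0.0, -0.0], [-0.0, 0.41, 0.91], [0.0, -0.91, 0.41]]
-1 -1 [-3.000e-04  1.607e-01  5.649e-01  4.218e-01 -0.000e+00 -1.000e-04
  2.875e-01 -1.597e-01  3.000e-04] 0.0 [0. 0. 0. 0. 0.]
[[1.0, 0.0, -0.0], [0.0, -0.0, 1.0], [0.0, -1.0, -0.0]]
[ 0.6042 -0.1598  0.2415]
[ 0.5068 -0.1599  0.0473]
[ 0.5324 -0.1598  0.047 ]
[ 0.5138 -0.1597  0.195 ]
[0.5272 0.0046 0.2263]
```

```bash
cat >> kin.py <<'E'
W=np.array([0,.1607,.5649,.4218,0,0,.2875,-.16,0]);CC=np.array([[1.,0,0],[0,0,1],[0,-1,0]])
LO=np.array([-179.83,-69.29,-61.27,-181.25,-171.15,-177.46]);HI=np.array([179.83,118.12,80.66,117.63,-9.14,177.46])
def ik(p,R,j0):
    def f(j):
        P,Q=fk(j,W,-1,-1,CC); return np.concatenate([(P-p)*10,Ro.from_matrix(Q.T@R).as_rotvec()*3])
    o=least_squares(f,np.clip(j0,LO+.01,HI-.01),bounds=(LO,HI)); return o.x,np.abs(o.fun).max()
def wrist(j):
    R1=eul('z',j[0]);Ra=R1@eul('y',j[1]);Rb=R1@eul('y',j[1]-j[2]); a=R1@[0,0,W[1]]+Ra@[0,0,W[2]]; b=a+Rb@[W[3],0,0]; return a,b,b+Rb@eul('x',-j[3])@[0,W[7],0]
def path(wps,j,n=6,P=None,R=None):
    s=r.sense(); p=np.array(s["tcp_pos"]);q=np.array(s["ee_rot"])
    for pos,R in wps:
        rv=Ro.from_matrix(q.T@R).as_rotvec(); pos=np.array(pos); dmax=0
        for i in range(1,n+1):
            j2,e=ik(p+(pos-p)*i/n,q@Ro.from_rotvec(rv*i/n).as_matrix(),j); dmax=max(dmax,np.abs(j2-j).max()); j=j2
        a,b,c=wrist(j); print(pos.round(3),"j",j.round(0),"err",e.round(4),"dj",dmax.round(0),"fore-end",b.round(2),"wr",c.round(2)); p,q=pos,R
    return j
E
python3 - <<'E'
from kin import *
j=np.array(r.sense()["joints"])
cup=np.array([.457,-.196,.055]);bowl=np.array([.5,.2355,0])
for az in(90,60):
 for tau in (20,30):
  print("az",az,tau)
  S=side(tau,0,az); b=S[:,0]
  for sg in(1,-1):
   path([(cup-b*.13+[0,0,.08],S),(cup-b*.11,S),(cup,S),(cup+[0,0,.15],S),(bowl+[0,0,.2],S),(bowl+[0,0,.16],side(tau,sg*90,az)),(bowl+[0,0,.16],side(tau,sg*130,az)),(bowl+[0,0,.16],side(tau,sg*165,az))],j)
  path([(cup+[0,0,.15],S),((.651,-.224,.2),S),((.651,-.224,.06),S)],j)
E
```

```text
az 90 20
[ 0.457 -0.318  0.179] j [ -44.   45.   21.  -49. -117.   42.] err 0.0 dj 6.0 fore-end [ 0.56 -0.55  0.39] wr [ 0.46 -0.59  0.28]
[ 0.457 -0.299  0.093] j [ -43.   50.   17.  -47. -110.   49.] err 0.0 dj 1.0 fore-end [ 0.58 -0.53  0.29] wr [ 0.46 -0.57  0.19]
[ 0.457 -0.196  0.055] j [ -37.   49.    5.  -50. -100.   54.] err 0.0 dj 2.0 fore-end [ 0.59 -0.43  0.24] wr [ 0.46 -0.47  0.15]
[ 0.457 -0.196  0.205] j [ -37.   36.    8.  -53. -110.   42.] err 0.0 dj 2.0 fore-end [ 0.56 -0.43  0.42] wr [ 0.46 -0.47  0.3 ]
[0.5   0.236 0.2  ] j [  1.  26. -10. -74. -78.  34.] err 0.0 dj 7.0 fore-end [0.59 0.01 0.42] wr [ 0.5  -0.03  0.3 ]
[0.5   0.236 0.16 ] j [  1.  30. -11. -75. -77. -51.] err 0.0 dj 14.0 fore-end [0.6  0.01 0.38] wr [ 0.5  -0.03  0.26]
[0.5   0.236 0.16 ] j [  1.  30. -11. -75. -77. -91.] err 0.0 dj 7.0 fore-end [0.6  0.01 0.38] wr [ 0.5  -0.03  0.26]
[0.5   0.236 0.16 ] j [   1.   30.  -11.  -75.  -77. -126.] err 0.0 dj 6.0 fore-end [0.6  0.01 0.38] wr [ 0.5  -0.03  0.26]
[ 0.457 -0.318  0.179] j [ -44.   45.   21.  -49. -117.   42.] err 0.0 dj 6.0 fore-end [ 0.5
[... 7609 characters left out ...]
j [  5.  17. -24. -86. -45. 120.] err 0.0 dj 17.0 fore-end [0.48 0.04 0.42] wr [0.38 0.02 0.3 ]
[0.5   0.236 0.16 ] j [  5.  17. -24. -86. -45. 160.] err 0.0 dj 7.0 fore-end [0.48 0.04 0.42] wr [0.38 0.02 0.3 ]
[0.5   0.236 0.16 ] j [ 11.  14. -22. -75. -40. 177.] err 0.2671 dj 6.0 fore-end [0.47 0.09 0.47] wr [0.39 0.03 0.34]
[ 0.457 -0.196  0.205] j [-42.  24.  -7. -58. -84.  32.] err 0.0 dj 5.0 fore-end [ 0.44 -0.39  0.47] wr [ 0.33 -0.41  0.35]
[ 0.651 -0.224  0.2  ] j [-33.  36.  16. -61. -83.  19.] err 0.0 dj 4.0 fore-end [ 0.61 -0.4   0.47] wr [ 0.53 -0.44  0.34]
[ 0.651 -0.224  0.06 ] j [-34.  46.  13. -63. -77.  31.] err 0.0 dj 2.0 fore-end [ 0.63 -0.42  0.32] wr [ 0.53 -0.44  0.2 ]
```

Run:
```python
from h import *
S=side(22);x=S[:,0];c=np.array([.457,-.196,.055])
plan([(c-x*.12+[0,0,.06],S,-1,33,6.5,0),(c-x*.1,S,-1,25,6,0),(c,S,-1,20,6,0)])
```

```text
[{"fingers": -1, "tx": -0.0045, "ty": 0.0128, "tz": -0.0344, "ax": 0.0037, "ay": -0.0332, "az": -0.0023}, {"fingers": -1, "tx": -0.009, "ty": 0.0257, "tz": -0.0687, "ax": 0.0075, "ay": -0.0664, "az": -0.0047}, {"fingers": -1, "tx": -0.0135, "ty": 0.0385, "tz": -0.1031, "ax": 0.0112, "ay": -0.0997, "az": -0.007}, {"fingers": -1, "tx": -0.018, "ty": 0.0513, "tz": -0.1375, "ax": 0.015, "ay": -0.1329, "az": -0.0093}, {"fingers": -1, "tx": -0.0225, "ty": 0.0642, "tz": -0.1718, "ax": 0.0187, "ay": -0.1661, "az": -0.0117}]
[{"fingers": -1, "tx": -0.0217, "ty": 0.0104, "tz": -0.0281, "ax": 0.0038, "ay": -0.0332, "az": -0.0023}, {"fingers": -1, "tx": -0.0003, "ty": 0.0105, "tz": -0.0507, "ax": 0.0038, "ay": -0.0332, "az": -0.0023}, {"fingers": -1, "tx": 0.021, "ty": 0.0107, "tz": -0.0734, "ax": 0.0038, "ay": -0.0332, "az": -0.0023}, {"fingers": -1, "tx": 0.0424, "ty": 0.0108, "tz": -0.096, "ax": 0.0038, "ay": -0.0332, "az": -0.0023}, {"fingers": -1, "tx": 0.0689, "ty": 0.0106, "tz": -0.0932, "ax": 0.0038, "ay": -0.0332, "az": -0.0023}]
[{"fingers": -1, "tx": 0.0267, "ty": 0.0, "tz": 0.0, "ax": -0.0, "ay": -0.0, "az": -0.0}, {"fingers": -1, "tx": 0.0533, "ty": 0.0, "tz": 0.0, "ax": -0.0, "ay": -0.0, "az": -0.0}, {"fingers": -1, "tx": 0.08, "ty": 0.0, "tz": 0.0, "ax": -0.0, "ay": -0.0, "az": -0.0}, {"fingers": -1, "tx": 0.1067, "ty": 0.0, "tz": 0.0, "ax": -0.0, "ay": -0.0, "az": -0.0}]
end [ 0.457 -0.196  0.055] [[-0.0, -1.0, 0.0], [0.927, -0.0, 0.375], [-0.375, 0.0, 0.927]] 14
```

>>> play_rows(
  commands=[
    {"fingers":-1,"tx":-0.0045,"ty":0.0128,"tz":-0.0344,"ax":0.0037,"ay":-0.0332,"az":-0.0023},
    {"fingers":-1,"tx":-0.009,"ty":0.0257,"tz":-0.0687,"ax":0.0075,"ay":-0.0664,"az":-0.0047},
    {"fingers":-1,"tx":-0.0135,"ty":0.0385,"tz":-0.103,"ax":0.0112,"ay":-0.0997,"az":-0.007},
    {"fingers":-1,"tx":-0.018,"ty":0.0513,"tz":-0.1375,"ax":0.015,"ay":-0.1329,"az":-0.0093},
    {"fingers":-1,"tx":-0.0225,"ty":0.0642,"tz":-0.172,"ax":0.0187,"ay":-0.1661,"az":-0.0117},
  ],
)

```text
time_s: 8.47
tcp_pos: [0.4635, -0.2842, 0.1696]
ee_rot: [[-0.006, -1.0, -0.008], [0.883, -0.01, 0.47], [-0.47, -0.004, 0.883]]
wrist_force: [1.6, 0.4, -0.2]
gripper_width: 1.0
```

>>> play_rows(
  commands=[
    {"fingers":-1,"tx":-0.0217,"ty":0.0104,"tz":-0.028,"ax":0.0038,"ay":-0.0332,"az":-0.0023},
    {"fingers":-1,"tx":-0.0217,"ty":0.0104,"tz":-0.028,"ax":0.0038,"ay":-0.0332,"az":-0.0023},
    {"fingers":-1,"tx":-0.0217,"ty":0.0104,"tz":-0.028,"ax":0.0038,"ay":-0.0332,"az":-0.0023},
  ],
)

```text
time_s: 8.72
tcp_pos: [0.4548, -0.3084, 0.1536]
ee_rot: [[0.0, -1.0, 0.013], [0.928, 0.005, 0.373], [-0.373, 0.012, 0.928]]
wrist_force: [1.3, 0.2, 0.2]
gripper_width: 0.998
```

```bash
python3 cup.py|grep -- -0.1[89]
python3 - <<'E'
from h import *
log()
S=side(22);x=S[:,0];c=np.array([.457,-.196,.055])
plan([(c-x*.11,S,-1,25,6,1),(c,S,-1,18,6,1)])
E
```

```text
top [386. 250.] (array([ 0.45764333, -0.19699905]), 0.8862929564547922)
scene [264. 190.] (array([ 0.45746842, -0.19475518]), 0.8575610330463678)
t 8.82 j [ -43.    44.9   18.6  -47.5 -113.4   44.2] p [ 0.4562 -0.3072  0.1591] F [0.5 0.6 0.6] g 1.001
[{"fingers": -1, "tx": 0.0144, "ty": -0.0005, "tz": -0.0243, "ax": -0.0005, "ay": -0.0006, "az": -0.0001}, {"fingers": -1, "tx": 0.0289, "ty": -0.0009, "tz": -0.0486, "ax": -0.0009, "ay": -0.0013, "az": -0.0001}, {"fingers": -1, "tx": 0.0433, "ty": -0.0014, "tz": -0.0729, "ax": -0.0014, "ay": -0.0019, "az": -0.0002}, {"fingers": -1, "tx": 0.0433, "ty": -0.0014, "tz": -0.0729, "ax": -0.0014, "ay": -0.0019, "az": -0.0002}, {"fingers": -1, "tx": 0.0642, "ty": -0.0014, "tz": -0.0727, "ax": -0.0014, "ay": -0.0019, "az": -0.0002}]
[{"fingers": -1, "tx": 0.021, "ty": 0.0, "tz": -0.0, "ax": 0.0, "ay": -0.0, "az": 0.0}, {"fingers": -1, "tx": 0.0419, "ty": 0.0, "tz": -0.0, "ax": 0.0, "ay": -0.0, "az": 0.0}, {"fingers": -1, "tx": 0.0629, "ty": 0.0, "tz": -0.0, "ax": 0.0, "ay": -0.0, "az": 0.0}, {"fingers": -1, "tx": 0.0838, "ty": 0.0, "tz": -0.0, "ax": 0.0, "ay": -0.0, "az": 0.0}, {"fingers": -1, "tx": 0.1048, "ty": 0.0001, "tz": -0.0, "ax": 0.0, "ay": -0.0, "az": 0.0}]
[{"fingers": -1, "tx": 0.0209, "ty": -0.0, "tz": -0.0, "ax": 0.0, "ay": -0.0, "az": 0.0}, {"fingers": -1, "tx": 0.0209, "ty": -0.0, "tz": -0.0, "ax": 0.0, "ay": -0.0, "az": 0.0}]
end [ 0.457 -0.196  0.055] [[0.0, -1.0, -0.0], [0.927, 0.0, 0.375], [-0.375, -0.0, 0.927]] 12
```

>>> play_rows(
  commands=[
    {"fingers":-1,"tx":0.0144,"ty":-0.0005,"tz":-0.0243,"ax":0,"ay":0,"az":0},
    {"fingers":-1,"tx":0.029,"ty":-0.001,"tz":-0.0486,"ax":0,"ay":0,"az":0},
    {"fingers":-1,"tx":0.0433,"ty":-0.0014,"tz":-0.073,"ax":-0.0014,"ay":-0.0019,"az":0},
    {"fingers":-1,"tx":0.0433,"ty":-0.0014,"tz":-0.073,"ax":-0.0014,"ay":-0.0019,"az":0},
    {"fingers":-1,"tx":0.0642,"ty":-0.0014,"tz":-0.0727,"ax":-0.0014,"ay":-0.0019,"az":0},
  ],
)

```text
time_s: 9.23
tcp_pos: [0.4572, -0.2847, 0.0926]
ee_rot: [[0.0, -1.0, -0.003], [0.926, -0.001, 0.379], [-0.379, -0.003, 0.926]]
wrist_force: [-0.1, 0.5, 0.5]
gripper_width: 1.0
```

>>> play_rows(
  commands=[
    {"fingers":-1,"tx":0.021,"ty":0,"tz":0,"ax":0,"ay":0,"az":0},
    {"fingers":-1,"tx":0.042,"ty":0,"tz":0,"ax":0,"ay":0,"az":0},
    {"fingers":-1,"tx":0.063,"ty":0,"tz":0,"ax":0,"ay":0,"az":0},
    {"fingers":-1,"tx":0.084,"ty":0,"tz":0,"ax":0,"ay":0,"az":0},
    {"fingers":-1,"tx":0.105,"ty":0,"tz":0,"ax":0,"ay":0,"az":0},
  ],
)

```text
time_s: 9.65
tcp_pos: [0.4576, -0.21, 0.064]
ee_rot: [[0.0, -1.0, -0.005], [0.926, -0.002, 0.378], [-0.378, -0.005, 0.926]]
wrist_force: [-0.5, -0.3, 0.4]
gripper_width: 1.003
```

>>> play_rows(
  commands=[
    {"fingers":-1,"tx":0.021,"ty":0,"tz":0,"ax":0,"ay":0,"az":0},
    {"fingers":-1,"tx":0.021,"ty":0,"tz":0,"ax":0,"ay":0,"az":0},
    {"fingers":-1,"tx":0.021,"ty":0,"tz":0,"ax":0,"ay":0,"az":0},
  ],
)

```text
time_s: 9.9
tcp_pos: [0.4573, -0.1958, 0.0575]
ee_rot: [[-0.001, -1.0, -0.004], [0.926, -0.002, 0.377], [-0.377, -0.003, 0.926]]
wrist_force: [0.5, -0.9, -0.3]
gripper_width: 1.005
```

Run:
```python
from h import *
log();s=viewer.capture("scene");t=viewer.capture("top")
cv2.imwrite("pics/e.png",cv2.resize(np.hstack([s["image"][110:270,170:340],t["image"][190:350,330:500]]),None,fx=2.2,fy=2.2)[:,:,::-1])
```

```text
t 9.9 j [-36.   47.5   4.4 -49.1 -98.1  53.6] p [ 0.4573 -0.1958  0.0575] F [ 0.5 -0.9 -0.3] g 1.005
```

View pics/e.png

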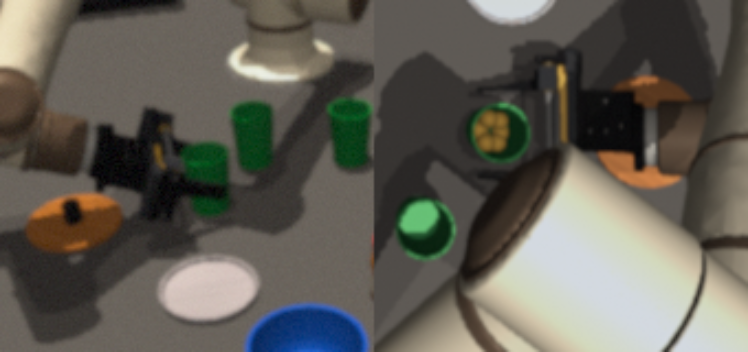

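>>> play_rows(
  commands=[
    {"fingers":1,"tx":0,"ty":0,"tz":0,"ax":0,"ay":0,"az":0},
    {"fingers":1,"tx":0,"ty":0,"tz":0,"ax":0,"ay":0,"az":0},
    {"fingers":1,"tx":0,"ty":0,"tz":0,"ax":0,"ay":0,"az":0},
    {"fingers":1,"tx":0,"ty":0,"tz":0,"ax":0,"ay":0,"az":0},
    {"fingers":1,"tx":0,"ty":0,"tz":0,"ax":0,"ay":0,"az":0},
  ],
)

```text
time_s: 10.42
tcp_pos: [0.4566, -0.1967, 0.055]
ee_rot: [[0.002, -1.0, 0.001], [0.928, 0.002, 0.373], [-0.373, -0.0, 0.928]]
wrist_force: [1.8, -0.7, 0.4]
gripper_width: 0.705
```

>>> play_rows(
  commands=[
    {"fingers":1,"tx":0,"ty":0,"tz":0,"ax":0,"ay":0,"az":0},
    {"fingers":1,"tx":0,"ty":0,"tz":0,"ax":0,"ay":0,"az":0},
    {"fingers":1,"tx":-0.004,"ty":0,"tz":0.01,"ax":0,"ay":0,"az":0},
    {"fingers":1,"tx":-0.01,"ty":0,"tz":0.025,"ax":0,"ay":0,"az":0},
    {"fingers":1,"tx":-0.02,"ty":0,"tz":0.05,"ax":0,"ay":0,"az":0},
  ],
)

```text
time_s: 10.83
tcp_pos: [0.4553, -0.1959, 0.0947]
ee_rot: [[-0.0, -1.0, 0.005], [0.928, 0.001, 0.372], [-0.372, 0.005, 0.928]]
wrist_force: [0.7, 0.6, -1.7]
gripper_width: 0.706
```

Run:
```python
from h import *
log();t=viewer.capture("top")
for o in spotter.silhouettes("cup",t)[:5]: print(o["score"],o["uv"])
S=side(22)
plan([((.457,-.19,.2),S,1,25,6,0),((.49,.16,.23),S,1,28,6,2)])
```

```text
t 10.83 j [ -36.3   44.3    4.5  -49.6 -100.6   50.6] p [ 0.4553 -0.1959  0.0947] F [ 0.7  0.6 -1.7] g 0.706
0.86 [394.1, 252.2]
0.73 [294.3, 283.7]
0.67 [350.6, 293.4]
[{"fingers": 1, "tx": -0.0084, "ty": -0.0001, "tz": 0.0259, "ax": 0.0002, "ay": -0.0002, "az": 0.0001}, {"fingers": 1, "tx": -0.0168, "ty": -0.0002, "tz": 0.0517, "ax": 0.0005, "ay": -0.0004, "az": 0.0003}, {"fingers": 1, "tx": -0.0252, "ty": -0.0004, "tz": 0.0776, "ax": 0.0007, "ay": -0.0006, "az": 0.0004}, {"fingers": 1, "tx": -0.0337, "ty": -0.0005, "tz": 0.1035, "ax": 0.0009, "ay": -0.0008, "az": 0.0005}, {"fingers": 1, "tx": -0.0421, "ty": -0.0006, "tz": 0.1294, "ax": 0.0012, "ay": -0.001, "az": 0.0006}]
[{"fingers": 1, "tx": 0.0322, "ty": -0.0034, "tz": 0.0163, "ax": -0.0, "ay": 0.0, "az": 0.0}, {"fingers": 1, "tx": 0.0643, "ty": -0.0068, "tz": 0.0326, "ax": -0.0, "ay": 0.0, "az": 0.0}, {"fingers": 1, "tx": 0.0964, "ty": -0.0101, "tz": 0.0489, "ax": -0.0, "ay": 0.0, "az": 0.0}, {"fingers": 1, "tx": 0.1286, "ty": -0.0135, "tz": 0.0652, "ax": -0.0, "ay": 0.0, "az": 0.0}, {"fingers": 1, "tx": 0.1607, "ty": -0.0169,
[... 367 characters left out ...]
.0135, "tz": 0.0652, "ax": -0.0, "ay": 0.0, "az": 0.0}, {"fingers": 1, "tx": 0.1607, "ty": -0.0169, "tz": 0.0815, "ax": -0.0, "ay": 0.0, "az": 0.0}]
[{"fingers": 1, "tx": 0.0321, "ty": -0.0034, "tz": 0.0163, "ax": -0.0, "ay": 0.0, "az": 0.0}, {"fingers": 1, "tx": 0.0642, "ty": -0.0068, "tz": 0.0326, "ax": -0.0, "ay": 0.0, "az": 0.0}, {"fingers": 1, "tx": 0.0964, "ty": -0.0101, "tz": 0.0489, "ax": -0.0, "ay": 0.0, "az": 0.0}, {"fingers": 1, "tx": 0.0964, "ty": -0.0101, "tz": 0.0489, "ax": -0.0, "ay": 0.0, "az": 0.0}, {"fingers": 1, "tx": 0.0964, "ty": -0.0101, "tz": 0.0489, "ax": -0.0, "ay": 0.0, "az": 0.0}]
end [0.49 0.16 0.23] [[0.0, -1.0, 0.0], [0.927, 0.0, 0.375], [-0.375, 0.0, 0.927]] 20
```

>>> play_rows(
  commands=[
    {"fingers":1,"tx":-0.0084,"ty":0,"tz":0.026,"ax":0,"ay":0,"az":0},
    {"fingers":1,"tx":-0.017,"ty":0,"tz":0.052,"ax":0,"ay":0,"az":0},
    {"fingers":1,"tx":-0.025,"ty":0,"tz":0.0776,"ax":0,"ay":0,"az":0},
    {"fingers":1,"tx":-0.034,"ty":0,"tz":0.1035,"ax":0,"ay":0,"az":0},
    {"fingers":1,"tx":-0.042,"ty":0,"tz":0.12,"ax":0.001,"ay":-0.001,"az":0},
  ],
)

```text
time_s: 11.35
tcp_pos: [0.4562, -0.1919, 0.1925]
ee_rot: [[0.001, -1.0, 0.003], [0.928, 0.002, 0.372], [-0.372, 0.002, 0.928]]
wrist_force: [-0.2, 0.6, -0.9]
gripper_width: 0.704
```

>>> play_rows(
  commands=[
    {"fingers":1,"tx":0.02,"ty":-0.0024,"tz":0.012,"ax":0,"ay":0,"az":0},
    {"fingers":1,"tx":0.048,"ty":-0.006,"tz":0.026,"ax":0,"ay":0,"az":0},
    {"fingers":1,"tx":0.084,"ty":-0.01,"tz":0.045,"ax":0,"ay":0,"az":0},
    {"fingers":1,"tx":0.12,"ty":-0.0135,"tz":0.062,"ax":0,"ay":0,"az":0},
    {"fingers":1,"tx":0.156,"ty":-0.017,"tz":0.08,"ax":0,"ay":0,"az":0},
  ],
)

```text
time_s: 11.77
tcp_pos: [0.469, -0.0595, 0.2023]
ee_rot: [[0.001, -1.0, 0.006], [0.929, 0.003, 0.37], [-0.37, 0.005, 0.929]]
wrist_force: [1.4, 0.8, -1.7]
gripper_width: 0.706
```

>>> play_rows(
  commands=[
    {"fingers":1,"tx":0.035,"ty":-0.0034,"tz":0.0163,"ax":0,"ay":0,"az":0},
    {"fingers":1,"tx":0.07,"ty":-0.0068,"tz":0.0326,"ax":0,"ay":0,"az":0},
    {"fingers":1,"tx":0.105,"ty":-0.01,"tz":0.049,"ax":0,"ay":0,"az":0},
    {"fingers":1,"tx":0.14,"ty":-0.0135,"tz":0.0652,"ax":0,"ay":0,"az":0},
    {"fingers":1,"tx":0.17,"ty":-0.017,"tz":0.08,"ax":0,"ay":0,"az":0},
  ],
)

```text
time_s: 12.18
tcp_pos: [0.4816, 0.0816, 0.2109]
ee_rot: [[-0.0, -1.0, 0.006], [0.929, 0.002, 0.37], [-0.37, 0.006, 0.929]]
wrist_force: [0.4, 0.1, -2.4]
gripper_width: 0.706
```

>>> play_rows(
  commands=[
    {"fingers":1,"tx":0.03,"ty":-0.0034,"tz":0.0163,"ax":0,"ay":0,"az":0},
    {"fingers":1,"tx":0.055,"ty":-0.0068,"tz":0.028,"ax":0,"ay":0,"az":0},
    {"fingers":1,"tx":0.07,"ty":-0.01,"tz":0.035,"ax":0,"ay":0,"az":0},
    {"fingers":1,"tx":0.076,"ty":-0.01,"tz":0.037,"ax":0,"ay":0,"az":0},
    {"fingers":1,"tx":0.076,"ty":-0.01,"tz":0.037,"ax":0,"ay":0,"az":0},
  ],
)

```text
time_s: 12.6
tcp_pos: [0.4896, 0.1433, 0.2155]
ee_rot: [[-0.001, -1.0, 0.005], [0.929, 0.001, 0.371], [-0.371, 0.005, 0.929]]
wrist_force: [-1.1, -0.7, -1.3]
gripper_width: 0.707
```

```bash
cat > pour.py <<'E'
from kin import *
# mouth geometry as a function of (tau,roll): cup fixed in tool frame; u in tool at grip tau=22
u0=side(22).T@[0,0,1.]
def geo(tau,roll):
    S=side(tau,roll);u=S@u0; m=u*.035; dn=np.array([0,0,-1.])-u*(-u[2]); dn/=np.linalg.norm(dn)
    return S,u,m,m+dn*.033
for tau,roll in((22,0),(18,40),(15,70),(12,90),(10,110),(8,130),(5,160)):
    S,u,m,l=geo(tau,roll)
    B=np.array([S@[-b,sy*.095,sz*.0375] for b in(.051,.15) for sy in(1,-1) for sz in(1,-1)])
    print(tau,roll,"tilt",np.degrees(np.arccos(u[2])).round(),"u",u.round(2),"lip",l.round(3),"bodylow",B[:,2].min().round(3))
E
python3 pour.py
python3 - <<'E'
from h import *
s=log();print(s["ee_rot"].round(3))
for v in("top","scene"):
  p=viewer.capture(v)
  for o in spotter.silhouettes("bowl",p)[:3]: print(v,o["score"],fit(p,"bowl",o["region"]))
E
```

```text
22 0 tilt 0.0 u [-0.  0.  1.] lip [-0.     0.033  0.035] bodylow -0.016
18 40 tilt 38.0 u [ 0.6  -0.14  0.79] lip [ 0.046 -0.011  0.008] bodylow -0.07
15 70 tilt 66.0 u [ 0.87 -0.28  0.4 ] lip [ 0.043 -0.014 -0.016] bodylow -0.085
12 90 tilt 86.0 u [ 0.93 -0.37  0.08] lip [ 0.035 -0.014 -0.03 ] bodylow -0.082
10 110 tilt 104.0 u [ 0.87 -0.42 -0.25] lip [ 0.023 -0.011 -0.041] bodylow -0.092
8 130 tilt 123.0 u [ 0.71 -0.45 -0.54] lip [ 0.01  -0.006 -0.047] bodylow -0.089
5 160 tilt 147.0 u [ 0.32 -0.45 -0.84] lip [-0.005  0.007 -0.047] bodylow -0.063
t 12.6 j [ -7.3  24.   -9.2 -67.8 -84.1  33.1] p [0.4896 0.1433 0.2155] F [-1.1 -0.7 -1.3] g 0.707
[[-0.001 -1.     0.005]
 [ 0.929  0.001  0.371]
 [-0.371  0.005  0.929]]
top 0.73 (array([0.50293161, 0.23866748]), 0.8375435779003506)
top 0.56 (array([ 0.83713653, -0.13906431]), 0.9611665950491951)
scene 0.77 (array([0.49856108, 0.23496564]), 0.953898477420903)
scene 0.57 (array([ 0.83673063, -0.13591397]), 0.9569413946212002)
```

Run:
```python
from kin import *
wp=[((.468,.25,.2),side(18,40),1,20,6,0),((.468,.25,.165),side(15,70),1,20,6,2),((.468,.25,.165),side(10,110),1,20,4,0),((.475,.246,.165),side(8,130),1,20,4,0),((.485,.242,.165),side(5,160),1,20,5,3)]
path([(a,b) for a,b,*_ in wp],np.array(r.sense()["joints"]))
plan(wp)
```

```text
[0.468 0.25  0.2  ] j [  2.  25. -14. -77. -78.  -3.] err 0.0 dj 6.0 fore-end [0.56 0.02 0.41] wr [ 0.47 -0.02  0.29]
[0.468 0.25  0.165] j [  0.  30. -15. -79. -79. -26.] err 0.0 dj 4.0 fore-end [0.58 0.   0.35] wr [ 0.47 -0.03  0.24]
[0.468 0.25  0.165] j [ -1.  33. -15. -82. -83. -62.] err 0.0 dj 6.0 fore-end [ 0.59 -0.01  0.32] wr [ 0.47 -0.03  0.21]
[0.475 0.246 0.165] j [ -2.  34. -15. -83. -85. -81.] err 0.0 dj 3.0 fore-end [ 0.6  -0.02  0.31] wr [ 0.47 -0.04  0.21]
[0.485 0.242 0.165] j [  -3.   36.  -13.  -84.  -88. -110.] err 0.0 dj 5.0 fore-end [ 0.61 -0.04  0.29] wr [ 0.49 -0.04  0.19]
[{"fingers": 1, "tx": 0.0203, "ty": 0.0043, "tz": 0.0049, "ax": 0.0315, "ay": -0.0028, "az": 0.0011}, {"fingers": 1, "tx": 0.0405, "ty": 0.0086, "tz": 0.0098, "ax": 0.063, "ay": -0.0057, "az": 0.0023}, {"fingers": 1, "tx": 0.0608, "ty": 0.0129, "tz": 0.0147, "ax": 0.0945, "ay": -0.0085, "az": 0.0034}, {"fingers": 1, "tx": 0.081, "ty": 0.0172, "tz": 0.0195, "ax": 0.126, "ay": -0.0114, "az": 0.0045}, {"fingers": 1, "tx": 0.1013, "ty": 0.0216, "tz": 0.0244, "ax": 0.1575, "ay": -0.0142, "az": 0
[... 3019 characters left out ...]
"ay": 0.002, "az": 0.0013}, {"fingers": 1, "tx": -0.0016, "ty": 0.003, "tz": 0.0024, "ax": 0.0476, "ay": 0.0039, "az": 0.0027}, {"fingers": 1, "tx": -0.0023, "ty": 0.0044, "tz": 0.0036, "ax": 0.0714, "ay": 0.0059, "az": 0.0041}, {"fingers": 1, "tx": -0.0031, "ty": 0.0059, "tz": 0.0049, "ax": 0.0952, "ay": 0.0079, "az": 0.0055}, {"fingers": 1, "tx": -0.0031, "ty": 0.0059, "tz": 0.0049, "ax": 0.0952, "ay": 0.0079, "az": 0.0055}]
[{"fingers": 1, "tx": 0.0, "ty": -0.0, "tz": -0.0, "ax": 0.0, "ay": -0.0, "az": -0.0}, {"fingers": 1, "tx": 0.0, "ty": -0.0, "tz": -0.0, "ax": 0.0, "ay": -0.0, "az": -0.0}]
end [0.485 0.242 0.165] [[-0.0, 0.94, 0.342], [0.996, 0.03, -0.082], [-0.087, 0.341, -0.936]] 42
```

>>> play_rows(
  commands=[
    {"fingers":1,"tx":0.02,"ty":0.0043,"tz":0.005,"ax":0.0315,"ay":-0.003,"az":0.001},
    {"fingers":1,"tx":0.04,"ty":0.0086,"tz":0.01,"ax":0.063,"ay":-0.006,"az":0.002},
    {"fingers":1,"tx":0.061,"ty":0.013,"tz":0.0147,"ax":0.0945,"ay":-0.0085,"az":0.0034},
    {"fingers":1,"tx":0.081,"ty":0.017,"tz":0.0195,"ax":0.126,"ay":-0.0114,"az":0.0045},
    {"fingers":1,"tx":0.101,"ty":0.0216,"tz":0.0244,"ax":0.1575,"ay":-0.0142,"az":0.0057},
  ],
)

```text
time_s: 13.22
tcp_pos: [0.4745, 0.2195, 0.2046]
ee_rot: [[-0.004, -0.875, 0.484], [0.945, 0.155, 0.287], [-0.326, 0.458, 0.827]]
wrist_force: [1.2, 0.1, -2.5]
gripper_width: 0.71
```

>>> play_rows(
  commands=[
    {"fingers":1,"tx":0.0205,"ty":0.0055,"tz":0.0015,"ax":0.0315,"ay":-0.003,"az":0.001},
    {"fingers":1,"tx":0.041,"ty":0.011,"tz":0.003,"ax":0.063,"ay":-0.0057,"az":0.0023},
    {"fingers":1,"tx":0.0435,"ty":0.0075,"tz":-0.0035,"ax":0.0907,"ay":-0.0075,"az":0.0046},
    {"fingers":1,"tx":0.046,"ty":0.004,"tz":-0.01,"ax":0.1185,"ay":-0.0092,"az":0.007},
    {"fingers":1,"tx":0.0486,"ty":0.0005,"tz":-0.0164,"ax":0.1462,"ay":-0.011,"az":0.0094},
  ],
)

```text
time_s: 13.63
tcp_pos: [0.4681, 0.2501, 0.1826]
ee_rot: [[-0.003, -0.571, 0.821], [0.959, 0.231, 0.165], [-0.284, 0.788, 0.547]]
wrist_force: [1.7, -0.8, -1.7]
gripper_width: 0.706
```

>>> play_rows(
  commands=[
    {"fingers":1,"tx":0.002,"ty":-0.006,"tz":-0.004,"ax":0.0278,"ay":-0.0016,"az":0.002},
    {"fingers":1,"tx":0.0044,"ty":-0.0122,"tz":-0.0085,"ax":0.0556,"ay":-0.0033,"az":0.0046},
    {"fingers":1,"tx":0.0066,"ty":-0.0184,"tz":-0.0128,"ax":0.0833,"ay":-0.005,"az":0.007},
    {"fingers":1,"tx":0.0066,"ty":-0.0184,"tz":-0.0128,"ax":0.0833,"ay":-0.005,"az":0.007},
    {"fingers":1,"tx":0.0066,"ty":-0.0184,"tz":-0.0128,"ax":0.0833,"ay":-0.005,"az":0.007},
  ],
)

```text
time_s: 14.05
tcp_pos: [0.4682, 0.25, 0.1649]
ee_rot: [[0.001, -0.344, 0.939], [0.966, 0.243, 0.088], [-0.258, 0.907, 0.332]]
wrist_force: [-1.2, 0.4, -1.4]
gripper_width: 0.706
```

Run:
```python
from h import *
s=log();t=viewer.capture("scene");u=viewer.capture("top")
print(s["ee_rot"].round(3).tolist(),side(15,70).round(3).tolist())
cv2.imwrite("pics/f.png",cv2.resize(np.hstack([t["image"][60:260,290:470],u["image"][140:340,150:330]]),None,fx=2.2,fy=2.2)[:,:,::-1])
```

```text
t 14.05 j [  0.2  30.1 -15.2 -79.5 -79.3 -25.6] p [0.4682 0.25   0.1649] F [-1.2  0.4 -1.4] g 0.706
[[0.001, -0.344, 0.939], [0.966, 0.243, 0.088], [-0.258, 0.907, 0.332]] [[0.0, -0.342, 0.94], [0.966, 0.243, 0.089], [-0.259, 0.908, 0.33]]
```

View pics/f.png

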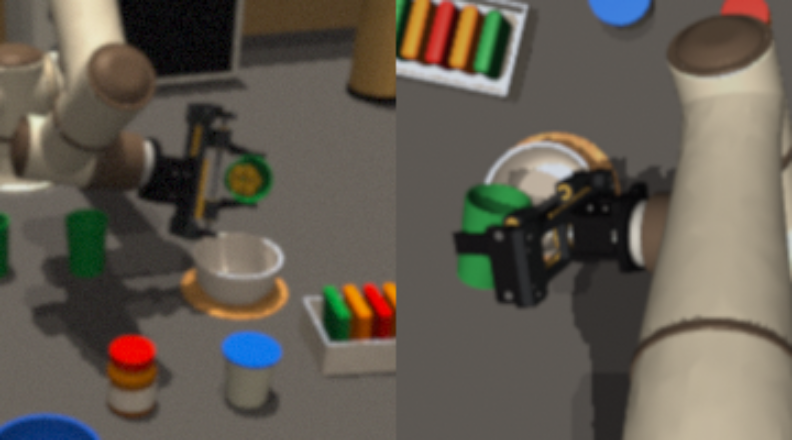

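>>> play_rows(
  commands=[
    {"fingers":1,"tx":0,"ty":0,"tz":0,"ax":0.02,"ay":0,"az":0.0026},
    {"fingers":1,"tx":0,"ty":0,"tz":0,"ax":0.04,"ay":0,"az":0.005},
    {"fingers":1,"tx":0,"ty":0,"tz":0,"ax":0.06,"ay":0,"az":0.0078},
    {"fingers":1,"tx":0,"ty":0,"tz":0,"ax":0.08,"ay":0,"az":0.01},
    {"fingers":1,"tx":0,"ty":0,"tz":0,"ax":0.1,"ay":0,"az":0.013},
  ],
)

```text
time_s: 14.57
tcp_pos: [0.4681, 0.2508, 0.1663]
ee_rot: [[-0.008, -0.036, 0.999], [0.976, 0.218, 0.016], [-0.219, 0.975, 0.034]]
wrist_force: [-0.1, -0.5, -1.7]
gripper_width: 0.709
```

>>> play_rows(
  commands=[
    {"fingers":1,"tx":0,"ty":0,"tz":0,"ax":0.02,"ay":0,"az":0.0026},
    {"fingers":1,"tx":0,"ty":0,"tz":0,"ax":0.04,"ay":0,"az":0.005},
    {"fingers":1,"tx":0,"ty":0,"tz":0,"ax":0.06,"ay":0,"az":0.0078},
    {"fingers":1,"tx":0,"ty":0,"tz":0,"ax":0.08,"ay":0,"az":0.01},
    {"fingers":1,"tx":0,"ty":0,"tz":0,"ax":0.1,"ay":0,"az":0.013},
  ],
)

```text
time_s: 14.98
tcp_pos: [0.4682, 0.2508, 0.1663]
ee_rot: [[-0.003, 0.275, 0.962], [0.984, 0.173, -0.046], [-0.179, 0.946, -0.271]]
wrist_force: [0.5, 0.1, -1.8]
gripper_width: 0.706
```

>>> play_rows(
  commands=[
    {"fingers":1,"tx":0,"ty":0,"tz":0,"ax":0.02,"ay":0,"az":0.0026},
    {"fingers":1,"tx":-0.001,"ty":0,"tz":0.0016,"ax":0.039,"ay":0.001,"az":0.004},
    {"fingers":1,"tx":-0.002,"ty":0.0005,"tz":0.003,"ax":0.057,"ay":0.002,"az":0.006},
    {"fingers":1,"tx":-0.0026,"ty":0.0008,"tz":0.0047,"ax":0.076,"ay":0.003,"az":0.0075},
    {"fingers":1,"tx":-0.0035,"ty":0.001,"tz":0.006,"ax":0.094,"ay":0.004,"az":0.009},
  ],
)

```text
time_s: 15.4
tcp_pos: [0.4728, 0.2481, 0.1664]
ee_rot: [[-0.003, 0.543, 0.84], [0.989, 0.126, -0.078], [-0.148, 0.831, -0.537]]
wrist_force: [0.0, 0.1, -0.9]
gripper_width: 0.706
```

>>> play_rows(
  commands=[
    {"fingers":1,"tx":-0.001,"ty":0.0007,"tz":0.0014,"ax":0.0185,"ay":0.001,"az":0.0017},
    {"fingers":1,"tx":-0.0018,"ty":0.0015,"tz":0.0027,"ax":0.037,"ay":0.0018,"az":0.0033},
    {"fingers":1,"tx":-0.0025,"ty":0.0024,"tz":0.0044,"ax":0.061,"ay":0.004,"az":0.0047},
    {"fingers":1,"tx":-0.0033,"ty":0.0034,"tz":0.006,"ax":0.085,"ay":0.006,"az":0.006},
    {"fingers":1,"tx":-0.004,"ty":0.0043,"tz":0.0077,"ax":0.108,"ay":0.008,"az":0.0076},
  ],
)

```text
time_s: 15.82
tcp_pos: [0.4794, 0.2451, 0.1665]
ee_rot: [[-0.005, 0.792, 0.611], [0.993, 0.074, -0.087], [-0.114, 0.606, -0.787]]
wrist_force: [-0.3, 0.2, -0.5]
gripper_width: 0.706
```

>>> play_rows(
  commands=[
    {"fingers":1,"tx":-0.001,"ty":0.0015,"tz":0.0012,"ax":0.024,"ay":0.002,"az":0.001},
    {"fingers":1,"tx":-0.0016,"ty":0.003,"tz":0.0024,"ax":0.048,"ay":0.004,"az":0.0027},
    {"fingers":1,"tx":-0.0023,"ty":0.0044,"tz":0.0036,"ax":0.071,"ay":0.006,"az":0.004},
    {"fingers":1,"tx":-0.003,"ty":0.006,"tz":0.005,"ax":0.095,"ay":0.008,"az":0.0055},
    {"fingers":1,"tx":-0.003,"ty":0.006,"tz":0.005,"ax":0.095,"ay":0.008,"az":0.0055},
  ],
)

```text
time_s: 16.23
tcp_pos: [0.4854, 0.2427, 0.1661]
ee_rot: [[-0.002, 0.936, 0.352], [0.996, 0.032, -0.078], [-0.084, 0.351, -0.933]]
wrist_force: [-0.1, 0.3, -1.5]
gripper_width: 0.709
```

>>> play_rows(
  commands=[
    {"fingers":1,"tx":0,"ty":0,"tz":0,"ax":0,"ay":0,"az":0},
    {"fingers":1,"tx":0,"ty":0,"tz":0,"ax":0,"ay":0,"az":0},
    {"fingers":1,"tx":0,"ty":0,"tz":0,"ax":0,"ay":0,"az":0},
  ],
)

```text
time_s: 16.48
tcp_pos: [0.4848, 0.243, 0.1659]
ee_rot: [[-0.003, 0.936, 0.353], [0.996, 0.032, -0.078], [-0.085, 0.352, -0.932]]
wrist_force: [0.2, 0.4, -1.0]
gripper_width: 0.706
```

Run:
```python
from h import *
s=log();t=viewer.capture("scene");u=viewer.capture("top")
for n in("choc1_center",):
  for p in(t,u): print([(np.round(o["uv"]).tolist(),round(o["score"],2)) for o in spotter.find_in(n,p)])
cv2.imwrite("pics/g.png",cv2.resize(np.hstack([t["image"][60:260,290:470],u["image"][140:340,150:330]]),None,fx=2.2,fy=2.2)[:,:,::-1])
from kin import *
plan([((.47,.2,.19),side(8,130),1,20,6.5,0),((.46,.1,.22),side(22,0),1,28,6.5,2)])
```

```text
t 16.48 j [  -3.2   36.5  -13.2  -84.3  -88.5 -109.6] p [0.4848 0.243  0.1659] F [ 0.2  0.4 -1. ] g 0.706
[]
[([193.0, 240.0], 0.45)]
[{"fingers": 1, "tx": -0.012, "ty": -0.0018, "tz": -0.0066, "ax": -0.0327, "ay": -0.003, "az": -0.0019}, {"fingers": 1, "tx": -0.0239, "ty": -0.0036, "tz": -0.0131, "ax": -0.0653, "ay": -0.0059, "az": -0.0038}, {"fingers": 1, "tx": -0.0359, "ty": -0.0054, "tz": -0.0197, "ax": -0.098, "ay": -0.0089, "az": -0.0057}, {"fingers": 1, "tx": -0.0478, "ty": -0.0071, "tz": -0.0262, "ax": -0.1307, "ay": -0.0119, "az": -0.0076}, {"fingers": 1, "tx": -0.0598, "ty": -0.0089, "tz": -0.0328, "ax": -0.1633, "ay": -0.0148, "az": -0.0095}]
[{"fingers": 1, "tx": -0.0065, "ty": 0.0003, "tz": -0.0011, "ax": -0.0342, "ay": 0.0019, "az": -0.0042}, {"fingers": 1, "tx": -0.0131, "ty": 0.0007, "tz": -0.0023, "ax": -0.0684, "ay": 0.0039, "az": -0.0084}, {"fingers": 1, "tx": -0.0196, "ty": 0.0011, "tz": -0.0034, "ax": -0.1026, "ay": 0.0058, "az": -0.0126}, {"fingers": 1, "tx": -0.0262, "ty": 0.0014, "tz": -0.0045, "ax": -0.1368, "ay": 0.0078, "az": -0.0168}, {"fingers": 1, "tx": 
[... 1330 characters left out ...]
rs": 1, "tx": -0.0198, "ty": 0.0021, "tz": -0.0024, "ax": -0.1026, "ay": 0.0058, "az": -0.0126}, {"fingers": 1, "tx": -0.0263, "ty": 0.0028, "tz": -0.0032, "ax": -0.1367, "ay": 0.0078, "az": -0.0168}, {"fingers": 1, "tx": -0.0329, "ty": 0.0035, "tz": -0.004, "ax": -0.1709, "ay": 0.0097, "az": -0.021}]
[{"fingers": 1, "tx": -0.0066, "ty": 0.0007, "tz": -0.0007, "ax": -0.0342, "ay": 0.002, "az": -0.0041}, {"fingers": 1, "tx": -0.0066, "ty": 0.0007, "tz": -0.0007, "ax": -0.0342, "ay": 0.002, "az": -0.0041}, {"fingers": 1, "tx": -0.0066, "ty": 0.0007, "tz": -0.0007, "ax": -0.0342, "ay": 0.002, "az": -0.0041}]
end [0.46 0.1  0.22] [[-0.0, -1.0, 0.0], [0.927, -0.0, 0.375], [-0.375, 0.0, 0.927]] 28
```

View pics/g.png

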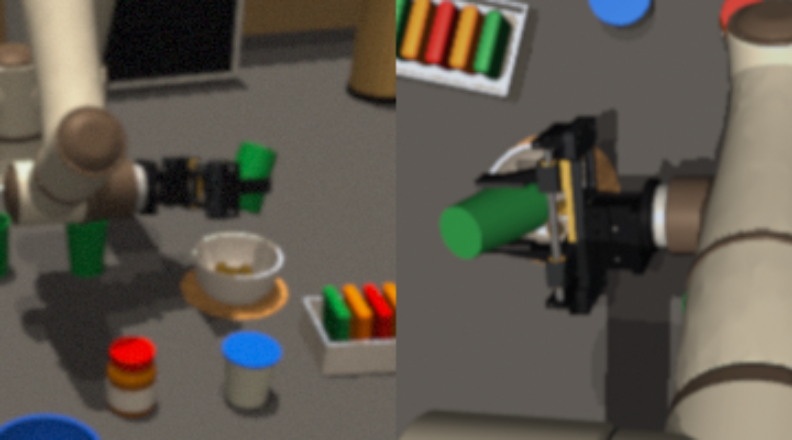

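>>> play_rows(
  commands=[
    {"fingers":1,"tx":-0.012,"ty":-0.002,"tz":-0.0066,"ax":-0.033,"ay":-0.003,"az":-0.002},
    {"fingers":1,"tx":-0.024,"ty":-0.0036,"tz":-0.013,"ax":-0.065,"ay":-0.006,"az":-0.004},
    {"fingers":1,"tx":-0.036,"ty":-0.005,"tz":-0.02,"ax":-0.098,"ay":-0.009,"az":-0.0057},
    {"fingers":1,"tx":-0.048,"ty":-0.007,"tz":-0.026,"ax":-0.13,"ay":-0.012,"az":-0.0076},
    {"fingers":1,"tx":-0.06,"ty":-0.009,"tz":-0.033,"ax":-0.163,"ay":-0.015,"az":-0.0095},
  ],
)

```text
time_s: 17.1
tcp_pos: [0.4697, 0.1995, 0.1902]
ee_rot: [[0.0, 0.64, 0.768], [0.99, 0.108, -0.09], [-0.14, 0.761, -0.634]]
wrist_force: [-0.2, 0.1, -1.3]
gripper_width: 0.709
```

>>> play_rows(
  commands=[
    {"fingers":1,"tx":-0.0065,"ty":0,"tz":-0.001,"ax":-0.034,"ay":0.002,"az":-0.004},
    {"fingers":1,"tx":-0.013,"ty":0.0007,"tz":-0.0023,"ax":-0.068,"ay":0.004,"az":-0.0084},
    {"fingers":1,"tx":-0.02,"ty":0.001,"tz":-0.0034,"ax":-0.103,"ay":0.006,"az":-0.0126},
    {"fingers":1,"tx":-0.026,"ty":0.0014,"tz":-0.0045,"ax":-0.137,"ay":0.008,"az":-0.017},
    {"fingers":1,"tx":-0.033,"ty":0.002,"tz":-0.006,"ax":-0.171,"ay":0.01,"az":-0.021},
  ],
)

```text
time_s: 17.52
tcp_pos: [0.4674, 0.1757, 0.1976]
ee_rot: [[-0.056, 0.155, 0.986], [0.981, 0.192, 0.025], [-0.185, 0.969, -0.162]]
wrist_force: [-0.4, -0.5, -1.9]
gripper_width: 0.707
```

>>> play_rows(
  commands=[
    {"fingers":1,"tx":-0.0065,"ty":0,"tz":-0.001,"ax":-0.034,"ay":0.002,"az":-0.004},
    {"fingers":1,"tx":-0.013,"ty":0.001,"tz":-0.0023,"ax":-0.068,"ay":0.004,"az":-0.0084},
    {"fingers":1,"tx":-0.02,"ty":0.0015,"tz":-0.0034,"ax":-0.103,"ay":0.006,"az":-0.0126},
    {"fingers":1,"tx":-0.026,"ty":0.002,"tz":-0.0045,"ax":-0.137,"ay":0.008,"az":-0.017},
    {"fingers":1,"tx":-0.033,"ty":0.0026,"tz":-0.0055,"ax":-0.171,"ay":0.01,"az":-0.021},
  ],
)

```text
time_s: 17.93
tcp_pos: [0.4649, 0.1518, 0.2048]
ee_rot: [[-0.079, -0.376, 0.923], [0.965, 0.205, 0.166], [-0.252, 0.904, 0.346]]
wrist_force: [-1.0, 0.3, -1.4]
gripper_width: 0.709
```

>>> play_rows(
  commands=[
    {"fingers":1,"tx":-0.0065,"ty":0,"tz":-0.001,"ax":-0.034,"ay":0.002,"az":-0.004},
    {"fingers":1,"tx":-0.013,"ty":0.0013,"tz":-0.002,"ax":-0.068,"ay":0.004,"az":-0.0084},
    {"fingers":1,"tx":-0.02,"ty":0.002,"tz":-0.003,"ax":-0.103,"ay":0.006,"az":-0.0126},
    {"fingers":1,"tx":-0.026,"ty":0.0026,"tz":-0.004,"ax":-0.137,"ay":0.008,"az":-0.017},
    {"fingers":1,"tx":-0.033,"ty":0.0033,"tz":-0.005,"ax":-0.171,"ay":0.01,"az":-0.021},
  ],
)

```text
time_s: 18.35
tcp_pos: [0.4624, 0.1278, 0.212]
ee_rot: [[-0.064, -0.799, 0.597], [0.945, 0.143, 0.293], [-0.319, 0.583, 0.747]]
wrist_force: [0.6, -0.1, -0.7]
gripper_width: 0.707
```

>>> play_rows(
  commands=[
    {"fingers":1,"tx":-0.0066,"ty":0,"tz":-0.001,"ax":-0.034,"ay":0.002,"az":-0.004},
    {"fingers":1,"tx":-0.013,"ty":0.0014,"tz":-0.0016,"ax":-0.068,"ay":0.004,"az":-0.0084},
    {"fingers":1,"tx":-0.02,"ty":0.002,"tz":-0.0024,"ax":-0.103,"ay":0.006,"az":-0.0126},
    {"fingers":1,"tx":-0.026,"ty":0.003,"tz":-0.003,"ax":-0.137,"ay":0.008,"az":-0.017},
    {"fingers":1,"tx":-0.033,"ty":0.0035,"tz":-0.004,"ax":-0.171,"ay":0.01,"az":-0.021},
  ],
)

```text
time_s: 18.77
tcp_pos: [0.46, 0.104, 0.2193]
ee_rot: [[-0.015, -0.995, 0.102], [0.929, 0.024, 0.369], [-0.369, 0.1, 0.924]]
wrist_force: [-0.7, -0.6, -0.3]
gripper_width: 0.707
```

>>> play_rows(
  commands=[
    {"fingers":1,"tx":-0.0066,"ty":0.0007,"tz":-0.0007,"ax":-0.034,"ay":0.002,"az":-0.004},
    {"fingers":1,"tx":-0.0066,"ty":0.0007,"tz":-0.0007,"ax":-0.034,"ay":0.002,"az":-0.004},
    {"fingers":1,"tx":-0.0066,"ty":0.0007,"tz":-0.0007,"ax":-0.034,"ay":0.002,"az":-0.004},
  ],
)

```text
time_s: 19.02
tcp_pos: [0.4596, 0.0993, 0.2207]
ee_rot: [[-0.002, -1.0, 0.003], [0.927, -0.001, 0.375], [-0.375, 0.004, 0.927]]
wrist_force: [0.8, -0.1, -1.2]
gripper_width: 0.707
```

Run:
```python
from kin import *
s=log();t=viewer.capture("scene");u=viewer.capture("top"); print(s["ee_rot"].round(3).tolist())
cv2.imwrite("pics/i.png",cv2.resize(np.hstack([t["image"][100:260,230:470],u["image"][170:330,140:340]]),None,fx=1.8,fy=1.8)[:,:,::-1])
S=side(22); wp=[((.6,-.12,.22),S,1,28,6.5,0),((.651,-.224,.16),S,1,28,6.5,0),((.651,-.224,.085),S,1,28,6,2)]
path([(a,b) for a,b,*_ in wp],np.array(r.sense()["joints"]))
plan(wp)
```

```text
t 19.02 j [-12.1  22.3 -11.4 -65.1 -87.4  35.2] p [0.4596 0.0993 0.2207] F [ 0.8 -0.1 -1.2] g 0.707
[[-0.002, -1.0, 0.003], [0.927, -0.001, 0.375], [-0.375, 0.004, 0.927]]
[ 0.6  -0.12  0.22] j [ -26.   39.   20.  -59. -105.   29.] err 0.0 dj 6.0 fore-end [ 0.68 -0.33  0.46] wr [ 0.6  -0.39  0.33]
[ 0.651 -0.224  0.16 ] j [ -31.   51.   36.  -58. -111.   28.] err 0.0 dj 3.0 fore-end [ 0.73 -0.44  0.4 ] wr [ 0.65 -0.49  0.27]
[ 0.651 -0.224  0.085] j [ -31.   56.   34.  -57. -107.   33.] err 0.0 dj 1.0 fore-end [ 0.74 -0.44  0.32] wr [ 0.65 -0.49  0.19]
[{"fingers": 1, "tx": -0.0272, "ty": -0.0187, "tz": -0.011, "ax": -0.0001, "ay": -0.0, "az": -0.0001}, {"fingers": 1, "tx": -0.0543, "ty": -0.0373, "tz": -0.0219, "ax": -0.0002, "ay": -0.0001, "az": -0.0002}, {"fingers": 1, "tx": -0.0815, "ty": -0.056, "tz": -0.0329, "ax": -0.0003, "ay": -0.0001, "az": -0.0003}, {"fingers": 1, "tx": -0.1086, "ty": -0.0746, "tz": -0.0439, "ax": -0.0004, "ay": -0.0001, "az": -0.0004}, {"fingers": 1, "tx": -0.1358, "ty": -0.0933, "tz": -0.0548, "ax": -0.0005, "ay": -0.0001, "az": -0.0005}]
[{"fingers": 1,
[... 818 characters left out ...]
789, "ty": -0.0544, "tz": -0.1009, "ax": 0.0, "ay": 0.0, "az": 0.0}, {"fingers": 1, "tx": -0.0986, "ty": -0.068, "tz": -0.1261, "ax": 0.0, "ay": 0.0, "az": 0.0}]
[{"fingers": 1, "tx": 0.0125, "ty": 0.0, "tz": -0.0309, "ax": 0.0, "ay": 0.0, "az": 0.0}, {"fingers": 1, "tx": 0.025, "ty": 0.0, "tz": -0.0618, "ax": 0.0, "ay": 0.0, "az": 0.0}, {"fingers": 1, "tx": 0.0375, "ty": 0.0, "tz": -0.0927, "ax": 0.0, "ay": 0.0, "az": 0.0}, {"fingers": 1, "tx": 0.0375, "ty": 0.0, "tz": -0.0927, "ax": 0.0, "ay": 0.0, "az": 0.0}, {"fingers": 1, "tx": 0.0375, "ty": 0.0, "tz": -0.0927, "ax": 0.0, "ay": 0.0, "az": 0.0}]
end [ 0.651 -0.224  0.085] [[0.0, -1.0, -0.0], [0.927, 0.0, 0.375], [-0.375, -0.0, 0.927]] 20
```

View pics/i.png

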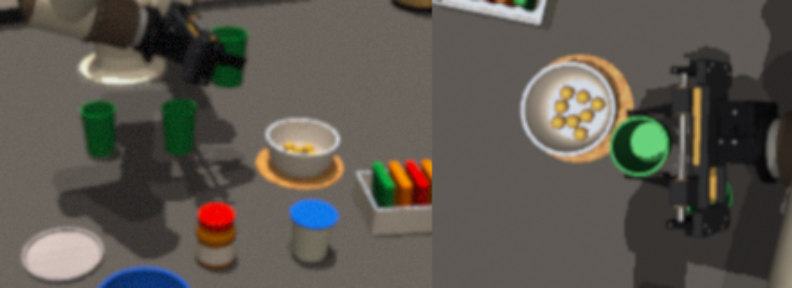

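>>> play_rows(
  commands=[
    {"fingers":1,"tx":-0.027,"ty":-0.019,"tz":-0.011,"ax":0,"ay":0,"az":0},
    {"fingers":1,"tx":-0.054,"ty":-0.037,"tz":-0.022,"ax":0,"ay":0,"az":0},
    {"fingers":1,"tx":-0.0815,"ty":-0.056,"tz":-0.033,"ax":0,"ay":0,"az":0},
    {"fingers":1,"tx":-0.109,"ty":-0.075,"tz":-0.044,"ax":0,"ay":0,"az":0},
    {"fingers":1,"tx":-0.136,"ty":-0.0933,"tz":-0.055,"ax":0,"ay":0,"az":-0.0005},
  ],
)

```text
time_s: 19.53
tcp_pos: [0.5307, -0.0114, 0.2201]
ee_rot: [[-0.002, -1.0, 0.003], [0.927, -0.001, 0.375], [-0.375, 0.004, 0.927]]
wrist_force: [0.2, 0.5, -0.8]
gripper_width: 0.706
```

>>> play_rows(
  commands=[
    {"fingers":1,"tx":-0.027,"ty":-0.019,"tz":-0.011,"ax":0,"ay":0,"az":0},
    {"fingers":1,"tx":-0.054,"ty":-0.037,"tz":-0.022,"ax":0,"ay":0,"az":0},
    {"fingers":1,"tx":-0.0815,"ty":-0.056,"tz":-0.033,"ax":0,"ay":0,"az":0},
    {"fingers":1,"tx":-0.109,"ty":-0.075,"tz":-0.044,"ax":0,"ay":0,"az":0},
    {"fingers":1,"tx":-0.136,"ty":-0.0933,"tz":-0.055,"ax":0,"ay":0,"az":-0.0005},
  ],
)

```text
time_s: 19.95
tcp_pos: [0.6007, -0.1214, 0.2198]
ee_rot: [[-0.001, -1.0, 0.003], [0.927, 0.001, 0.375], [-0.375, 0.003, 0.927]]
wrist_force: [-0.2, 0.5, -1.9]
gripper_width: 0.707
```

>>> play_rows(
  commands=[
    {"fingers":1,"tx":-0.02,"ty":-0.0136,"tz":-0.025,"ax":0,"ay":0,"az":0},
    {"fingers":1,"tx":-0.039,"ty":-0.027,"tz":-0.05,"ax":0,"ay":0,"az":0},
    {"fingers":1,"tx":-0.059,"ty":-0.041,"tz":-0.076,"ax":0,"ay":0,"az":0},
    {"fingers":1,"tx":-0.079,"ty":-0.0544,"tz":-0.101,"ax":0,"ay":0,"az":0},
    {"fingers":1,"tx":-0.0986,"ty":-0.068,"tz":-0.126,"ax":0,"ay":0,"az":0},
  ],
)

```text
time_s: 20.37
tcp_pos: [0.6513, -0.2252, 0.1591]
ee_rot: [[-0.001, -1.0, 0.004], [0.927, 0.001, 0.375], [-0.375, 0.004, 0.927]]
wrist_force: [1.2, -0.4, -1.0]
gripper_width: 0.708
```

>>> play_rows(
  commands=[
    {"fingers":1,"tx":0.0125,"ty":0,"tz":-0.031,"ax":0,"ay":0,"az":0},
    {"fingers":1,"tx":0.025,"ty":0,"tz":-0.062,"ax":0,"ay":0,"az":0},
    {"fingers":1,"tx":0.0375,"ty":0,"tz":-0.0927,"ax":0,"ay":0,"az":0},
    {"fingers":1,"tx":0.0375,"ty":0,"tz":-0.0927,"ax":0,"ay":0,"az":0},
    {"fingers":1,"tx":0.0375,"ty":0,"tz":-0.0927,"ax":0,"ay":0,"az":0},
  ],
)

```text
time_s: 20.78
tcp_pos: [0.6502, -0.224, 0.0833]
ee_rot: [[-0.002, -1.0, 0.006], [0.928, 0.0, 0.373], [-0.373, 0.006, 0.928]]
wrist_force: [0.8, -0.3, -0.2]
gripper_width: 0.707
```

Run:
```python
from kin import *
s=log();t=viewer.capture("scene");u=viewer.capture("top"); print(s["ee_rot"].round(3).tolist())
cv2.imwrite("pics/k.png",cv2.resize(np.hstack([t["image"][150:300,160:360],u["image"][110:260,310:510]]),None,fx=1.9,fy=1.9)[:,:,::-1])
S=side(22); x=S[:,0]; e=np.array((.651,-.224,.06))
plan([(e,S,1,8,6,2)])
plan([(e-x*.1,S,-1,25,6,0),(e-x*.13+[0,0,.12],S,-1,30,6,1)],e,S)
```

```text
t 20.78 j [ -30.8   56.4   34.1  -56.6 -107.5   33.3] p [ 0.6502 -0.224   0.0833] F [ 0.8 -0.3 -0.2] g 0.707
[[-0.002, -1.0, 0.006], [0.928, 0.0, 0.373], [-0.373, 0.006, 0.928]]
[{"fingers": 1, "tx": 0.0037, "ty": 0.0002, "tz": -0.0082, "ax": 0.0, "ay": -0.0002, "az": 0.0}, {"fingers": 1, "tx": 0.0074, "ty": 0.0003, "tz": -0.0164, "ax": 0.0001, "ay": -0.0004, "az": 0.0001}, {"fingers": 1, "tx": 0.0111, "ty": 0.0005, "tz": -0.0247, "ax": 0.0001, "ay": -0.0006, "az": 0.0001}, {"fingers": 1, "tx": 0.0147, "ty": 0.0007, "tz": -0.0329, "ax": 0.0002, "ay": -0.0008, "az": 0.0002}, {"fingers": 1, "tx": 0.0147, "ty": 0.0007, "tz": -0.0329, "ax": 0.0002, "ay": -0.0008, "az": 0.0002}]
[{"fingers": 1, "tx": 0.0, "ty": -0.0, "tz": 0.0, "ax": -0.0, "ay": 0.0, "az": -0.0}]
end [ 0.651 -0.224  0.06 ] [[-0.0, -1.0, 0.0], [0.927, -0.0, 0.374], [-0.374, 0.0, 0.927]] 6
[{"fingers": -1, "tx": -0.0333, "ty": -0.0, "tz": -0.0, "ax": 0.0, "ay": 0.0, "az": 0.0}, {"fingers": -1, "tx": -0.0667, "ty": -0.0, "tz": 0.0, "ax": 0.0, "ay": 0.0, "az": 0.0}, {"fingers": -1, "tx": -0.1, "ty": -0.0, "tz": -0.0, "ax": 0.0, "ay": 0.0, "az": 0.0}, {"fingers": -1, "tx": -0.1333, "ty": -0.0, "tz": 0.0, "ax": 0.0, "ay": 0.0, "az": 0.0}, {"fingers": -1, "tx": -0.1533, "ty": -0.0, "tz": 0.0297, "ax": 0.0, "ay": 0.0, "az": 0.0}]
[{"fingers": -1, "tx": -0.02, "ty": -0.0, "tz": 0.0296, "ax": 0.0, "ay": 0.0, "az": 0.0}, {"fingers": -1, "tx": -0.04, "ty": -0.0, "tz": 0.0593, "ax": 0.0, "ay": 0.0, "az": 0.0}, {"fingers": -1, "tx": -0.06, "ty": -0.0, "tz": 0.089, "ax": 0.0, "ay": 0.0, "az": 0.0}, {"fingers": -1, "tx": -0.08, "ty": -0.0, "tz": 0.1186, "ax": 0.0, "ay": 0.0, "az": 0.0}, {"fingers": -1, "tx": -0.08, "ty": -0.0, "tz": 0.1186, "ax": 0.0, "ay": 0.0, "az": 0.0}]
end [ 0.651  -0.3446  0.2287] [[0.0, -1.0, 0.0], [0.927, 0.0, 0.375], [-0.375, 0.0, 0.927]] 10
```

View pics/k.png

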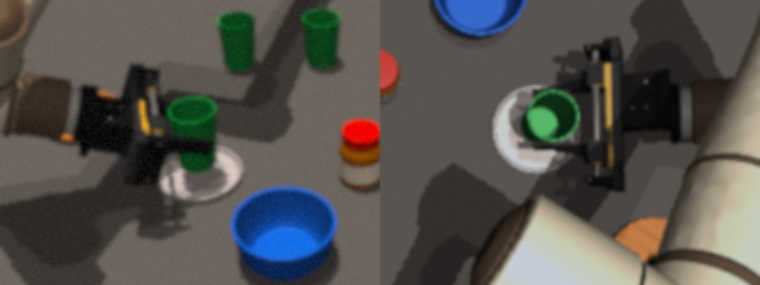

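>>> play_rows(
  commands=[
    {"fingers":1,"tx":0.004,"ty":0,"tz":-0.008,"ax":0,"ay":0,"az":0},
    {"fingers":1,"tx":0.0074,"ty":0,"tz":-0.0164,"ax":0,"ay":0,"az":0},
    {"fingers":1,"tx":0.011,"ty":0.0005,"tz":-0.0247,"ax":0,"ay":0,"az":0},
    {"fingers":1,"tx":0.0147,"ty":0.0007,"tz":-0.033,"ax":0,"ay":-0.0008,"az":0},
    {"fingers":1,"tx":0.0147,"ty":0.0007,"tz":-0.033,"ax":0,"ay":-0.0008,"az":0},
  ],
)

```text
time_s: 21.3
tcp_pos: [0.6508, -0.2237, 0.0586]
ee_rot: [[0.001, -1.0, 0.0], [0.928, 0.001, 0.372], [-0.372, -0.0, 0.928]]
wrist_force: [1.6, -0.8, 0.6]
gripper_width: 0.708
```

>>> play_rows(
  commands=[
    {"fingers":1,"tx":0,"ty":0,"tz":0,"ax":0,"ay":0,"az":0},
    {"fingers":1,"tx":0,"ty":0,"tz":0,"ax":0,"ay":0,"az":0},
  ],
)

```text
time_s: 21.47
tcp_pos: [0.6504, -0.2239, 0.0585]
ee_rot: [[0.001, -1.0, 0.001], [0.928, 0.001, 0.374], [-0.374, 0.001, 0.928]]
wrist_force: [1.1, 0.7, 0.4]
gripper_width: 0.705
```

>>> play_rows(
  commands=[
    {"fingers":-1,"tx":0,"ty":0,"tz":0,"ax":0,"ay":0,"az":0},
    {"fingers":-1,"tx":0,"ty":0,"tz":0,"ax":0,"ay":0,"az":0},
    {"fingers":-1,"tx":0,"ty":0,"tz":0,"ax":0,"ay":0,"az":0},
    {"fingers":-1,"tx":0,"ty":0,"tz":0,"ax":0,"ay":0,"az":0},
    {"fingers":-1,"tx":0,"ty":0,"tz":0,"ax":0,"ay":0,"az":0},
  ],
)

```text
time_s: 21.88
tcp_pos: [0.6502, -0.2239, 0.0585]
ee_rot: [[0.0, -1.0, 0.001], [0.928, 0.001, 0.373], [-0.373, 0.001, 0.928]]
wrist_force: [0.2, 0.2, 0.3]
gripper_width: 0.964
```

>>> play_rows(
  commands=[
    {"fingers":-1,"tx":-0.01,"ty":0,"tz":0,"ax":0,"ay":0,"az":0},
    {"fingers":-1,"tx":-0.04,"ty":0,"tz":0,"ax":0,"ay":0,"az":0},
    {"fingers":-1,"tx":-0.08,"ty":0,"tz":0,"ax":0,"ay":0,"az":0},
    {"fingers":-1,"tx":-0.12,"ty":0,"tz":0,"ax":0,"ay":0,"az":0},
    {"fingers":-1,"tx":-0.15,"ty":0,"tz":0.02,"ax":0,"ay":0,"az":0},
  ],
)

```text
time_s: 22.3
tcp_pos: [0.6488, -0.3254, 0.1123]
ee_rot: [[0.0, -1.0, 0.006], [0.928, 0.003, 0.372], [-0.372, 0.006, 0.928]]
wrist_force: [-0.4, -0.5, -1.1]
gripper_width: 1.001
```

>>> play_rows(
  commands=[
    {"fingers":-1,"tx":-0.02,"ty":0,"tz":0.03,"ax":0,"ay":0,"az":0},
    {"fingers":-1,"tx":-0.04,"ty":0,"tz":0.06,"ax":0,"ay":0,"az":0},
    {"fingers":-1,"tx":-0.06,"ty":0,"tz":0.09,"ax":0,"ay":0,"az":0},
    {"fingers":-1,"tx":-0.08,"ty":0,"tz":0.12,"ax":0,"ay":0,"az":0},
    {"fingers":-1,"tx":-0.08,"ty":0,"tz":0.12,"ax":0,"ay":0,"az":0},
  ],
)

```text
time_s: 22.72
tcp_pos: [0.6504, -0.3476, 0.2275]
ee_rot: [[0.005, -1.0, -0.008], [0.924, 0.002, 0.382], [-0.382, -0.009, 0.924]]
wrist_force: [0.7, 0.7, 2.0]
gripper_width: 0.999
```

```bash
python3 cup.py
python3 - <<'E'
from kin import *
s=log(); u=viewer.capture("top")
for v in("top","scene"):
  p=viewer.capture(v); h=cv2.cvtColor(p["image"],cv2.COLOR_RGB2HSV)
  for o in spotter.silhouettes("lid",p)[:2]: print(v,round(o["score"],2),fit(p,"lid",o["region"]))
  g=p["image"].astype(int).sum(2)
  # knob: dark pixels inside lid hull
  m=np.zeros(g.shape,np.uint8); cv2.fillConvexPoly(m,hull(p,"lid",(.459,-.389)).astype(np.int32),1); d=(m>0)&(g<150)
  ys,xs=np.nonzero(d); 
  if len(xs): print("knob",len(xs),xs.mean(),ys.mean(),ray(p,(xs.mean(),ys.mean()),.027))
D=down(180)
for az in (90,180,135):
  print(az); path([((.459,-.389,.2),down(az)),((.459,-.389,.036),down(az)),((.459,-.389,.2),down(az)),((.5,.235,.2),down(az)),((.5,.235,.09),down(az))],np.array(s["joints"]))
E
```

```text
top [511. 158.] (array([ 0.68229778, -0.5212039 ]), 0.8503877212868053)
top [152. 151.] (array([0.69977969, 0.39960693]), 0.5623418611872368)
top [180. 156.] (array([0.68663419, 0.32902577]), 0.19172713176257808)
top [192. 160.] (array([0.67693961, 0.29590369]), 0.43864163338552153)
top [396. 173.] (array([ 0.65174185, -0.22510249]), 0.8017886475853008)
top [245. 235.] (array([0.48649881, 0.15503496]), 0.4892138497973981)
top [293. 278.] (array([0.38610719, 0.03110632]), 0.9030910549129935)
top [352. 293.] (array([ 0.35229713, -0.11378828]), 0.8663207746311029)
scene [329. 169.] (array([0.38194521, 0.03523096]), 0.882478018702833)
scene [285. 171.] (array([ 0.35392926, -0.1111952 ]), 0.8322041357701399)
scene [480. 200.] (array([0.68540951, 0.42400993]), 0.25301057267273575)
scene [442. 202.] (array([0.66627133, 0.30826739]), 0.27661924437460284)
scene [263. 226.] (array([ 0.63918126, -0.22028517]), 0.9079554667991068)
t 22.82 j [ -38.5   56.1   55.6  -62.3 -124.9   17.3] p [ 0.6501 -0.3458  0.2226] F [-0.4 -0.1 -0.7] g 1.0
top 0.86 (array([ 0.49352471, -0.41798659]), 0.2499178000710
[... 1440 characters left out ...]
[ 42.  24. -21.  -0. -45. -42.] err 0.0 dj 2.0 fore-end [0.39 0.35 0.38] wr [0.5  0.24 0.38]
135
[ 0.459 -0.389  0.2  ] j [-25.  22.  -6.   0. -62. -20.] err 0.0 dj 15.0 fore-end [ 0.53 -0.24  0.49] wr [ 0.46 -0.39  0.49]
[ 0.459 -0.389  0.036] j [-25.  32. -16.   0. -42. -20.] err 0.0 dj 3.0 fore-end [ 0.53 -0.24  0.32] wr [ 0.46 -0.39  0.32]
[ 0.459 -0.389  0.2  ] j [-25.  22.  -6.  -0. -62. -20.] err 0.0 dj 3.0 fore-end [ 0.53 -0.24  0.49] wr [ 0.46 -0.39  0.49]
[0.5   0.235 0.2  ] j [ 42.  17. -13.   0. -60. -87.] err 0.0 dj 13.0 fore-end [0.39 0.35 0.49] wr [0.5  0.23 0.49]
[0.5   0.235 0.09 ] j [ 42.  24. -21.  -0. -45. -87.] err 0.0 dj 2.0 fore-end [0.39 0.35 0.38] wr [0.5  0.24 0.38]
```

Run:
```python
from kin import *
plan([((.459,-.389,.22),down(180),-0.2,30,6.5,2)])
```

```text
[{"fingers": -0.2, "tx": -0.0051, "ty": 0.0232, "tz": -0.0019, "ax": -0.0001, "ay": 0.0344, "az": -0.0001}, {"fingers": -0.2, "tx": -0.0101, "ty": 0.0463, "tz": -0.0039, "ax": -0.0001, "ay": 0.0689, "az": -0.0002}, {"fingers": -0.2, "tx": -0.0152, "ty": 0.0695, "tz": -0.0058, "ax": -0.0002, "ay": 0.1033, "az": -0.0002}, {"fingers": -0.2, "tx": -0.0203, "ty": 0.0927, "tz": -0.0078, "ax": -0.0003, "ay": 0.1377, "az": -0.0003}, {"fingers": -0.2, "tx": -0.0254, "ty": 0.1159, "tz": -0.0097, "ax": -0.0004, "ay": 0.1722, "az": -0.0004}]
[{"fingers": -0.2, "tx": -0.0033, "ty": 0.0231, "tz": -0.0042, "ax": -0.0, "ay": 0.0344, "az": -0.0001}, {"fingers": -0.2, "tx": -0.0067, "ty": 0.0463, "tz": -0.0085, "ax": -0.0001, "ay": 0.0689, "az": -0.0001}, {"fingers": -0.2, "tx": -0.0101, "ty": 0.0695, "tz": -0.0128, "ax": -0.0002, "ay": 0.1033, "az": -0.0002}, {"fingers": -0.2, "tx": -0.0135, "ty": 0.0926, "tz": -0.017, "ax": -0.0003, "ay": 0.1377, "az": -0.0003}, {"fingers": -0.2, "tx": -0.0169, "ty": 0.1158, "tz": -0.0213, "ax": -0.0003, "ay": 0.1722, "az": -0.0004}]
[{"fingers": -0.2, "tx": -0.0007, "ty": 0.0232, "tz": -0.0053, "ax": -0.0001, "ay": 0.0344, "az": -0.0001}, {"fingers": -0.2, "tx": -0.0007, "ty": 0.0232, "tz": -0.0053, "ax": -0.0001, "ay": 0.0344, "az": -0.0001}, {"fingers": -0.2, "tx": -0.0007, "ty": 0.0232, "tz": -0.0053, "ax": -0.0001, "ay": 0.0344, "az": -0.0001}]
end [ 0.459 -0.389  0.22 ] [[0.0, -1.0, 0.0], [0.0, 0.0, 1.0], [-1.0, -0.0, 0.0]] 13
```

>>> play_rows(
  commands=[
    {"fingers":-0.2,"tx":-0.005,"ty":0.023,"tz":-0.002,"ax":0,"ay":0.0344,"az":0},
    {"fingers":-0.2,"tx":-0.01,"ty":0.046,"tz":-0.004,"ax":0,"ay":0.069,"az":0},
    {"fingers":-0.2,"tx":-0.015,"ty":0.0695,"tz":-0.006,"ax":0,"ay":0.103,"az":0},
    {"fingers":-0.2,"tx":-0.02,"ty":0.0927,"tz":-0.008,"ax":0,"ay":0.138,"az":0},
    {"fingers":-0.2,"tx":-0.0254,"ty":0.116,"tz":-0.0097,"ax":0,"ay":0.172,"az":0},
  ],
)

```text
time_s: 23.48
tcp_pos: [0.5626, -0.3654, 0.2202]
ee_rot: [[-0.001, -1.0, 0.001], [0.599, -0.0, 0.801], [-0.801, 0.001, 0.599]]
wrist_force: [1.1, 0.9, -0.5]
gripper_width: 0.709
```

>>> play_rows(
  commands=[
    {"fingers":-0.2,"tx":-0.0033,"ty":0.023,"tz":-0.004,"ax":0,"ay":0.0344,"az":0},
    {"fingers":-0.2,"tx":-0.0067,"ty":0.046,"tz":-0.0085,"ax":0,"ay":0.069,"az":0},
    {"fingers":-0.2,"tx":-0.01,"ty":0.0695,"tz":-0.013,"ax":0,"ay":0.103,"az":0},
    {"fingers":-0.2,"tx":-0.0135,"ty":0.0927,"tz":-0.017,"ax":0,"ay":0.138,"az":0},
    {"fingers":-0.2,"tx":-0.017,"ty":0.116,"tz":-0.0213,"ax":0,"ay":0.172,"az":0},
  ],
)

```text
time_s: 23.9
tcp_pos: [0.4758, -0.3854, 0.2217]
ee_rot: [[-0.0, -1.0, -0.0], [0.102, -0.0, 0.995], [-0.995, -0.0, 0.102]]
wrist_force: [-0.6, 0.8, 0.8]
gripper_width: 0.601
```

>>> play_rows(
  commands=[
    {"fingers":-0.2,"tx":-0.0007,"ty":0.0232,"tz":-0.0053,"ax":0,"ay":0.0344,"az":0},
    {"fingers":-0.2,"tx":-0.0007,"ty":0.0232,"tz":-0.0053,"ax":0,"ay":0.0344,"az":0},
    {"fingers":-0.2,"tx":-0.0007,"ty":0.0232,"tz":-0.0053,"ax":0,"ay":0.0344,"az":0},
    {"fingers":-0.2,"tx":-0.0007,"ty":0.0232,"tz":-0.0053,"ax":0,"ay":0.0344,"az":0},
  ],
)

```text
time_s: 24.23
tcp_pos: [0.4597, -0.3893, 0.2219]
ee_rot: [[0.0, -1.0, 0.0], [-0.001, 0.0, 1.0], [-1.0, -0.0, -0.001]]
wrist_force: [1.1, 0.4, 0.7]
gripper_width: 0.599
```

Run:
```python
from kin import *
s=log(); print(s["ee_rot"].round(3).tolist())
for v in("top","scene"):
  p=viewer.capture(v)
  for n in("bowl","lid","cup","mat"):
    for o in spotter.silhouettes(n,p)[:3]: print(v,n,round(o["score"],2),fit(p,n,o["region"],.004 if n=="cup" else 0))
plan([((.459,-.389,.08),down(180),-.2,35,6.5,1),((.459,-.389,.035),down(180),-.2,15,6.5,2)])
```

```text
t 24.23 j [-24.9  20.6  -4.6   0.  -64.7  24.8] p [ 0.4597 -0.3893  0.2219] F [1.1 0.4 0.7] g 0.599
[[0.0, -1.0, 0.0], [-0.001, 0.0, 1.0], [-1.0, -0.0, -0.001]]
top bowl 0.68 (array([0.50204566, 0.23050889]), 0.9852729142759088)
top bowl 0.6 (array([ 0.8371684 , -0.13829474]), 0.9137293589912319)
top bowl 0.42 (array([0.51820218, 0.21204695]), 0.013192579774355803)
top lid 0.68 (array([ 0.47282664, -0.3399697 ]), 0.14553461945361096)
top lid 0.63 (array([0.7224227 , 0.00168923]), 0.2670941016733181)
top cup 0.73 (array([0.3871115 , 0.03114364]), 0.9089918459599778)
top cup 0.6 (array([ 0.65077416, -0.22497351]), 0.9568437288010824)
top cup 0.59 (array([ 0.35330877, -0.11364429]), 0.9301378897101524)
top mat 0.69 (array([0.50389743, 0.21419909]), 0.767018861717398)
scene bowl 0.75 (array([0.49815118, 0.23495832]), 0.9606144774694456)
scene bowl 0.71 (array([ 0.83685829, -0.13582344]), 0.9846780806534698)
scene lid 0.79 (array([ 0.45832163, -0.38788261]), 0.9383335968339771)
scene cup 0.73 (array([ 0.35652325, -0.1125442 ]), 0.9309393392526764)
scene cup 0.6 (array([ 0.65092441, -0.221
[... 610 characters left out ...]
 0.1885, "ty": -0.0001, "tz": 0.0009, "ax": -0.0004, "ay": -0.0002, "az": -0.0003}]
[{"fingers": -0.2, "tx": 0.0, "ty": -0.0, "tz": 0.0, "ax": 0.0, "ay": -0.0, "az": 0.0}, {"fingers": -0.2, "tx": 0.02, "ty": -0.0, "tz": 0.0, "ax": 0.0, "ay": -0.0, "az": 0.0}, {"fingers": -0.2, "tx": 0.04, "ty": -0.0, "tz": 0.0, "ax": 0.0, "ay": -0.0, "az": 0.0}, {"fingers": -0.2, "tx": 0.06, "ty": -0.0, "tz": 0.0, "ax": 0.0, "ay": -0.0, "az": 0.0}, {"fingers": -0.2, "tx": 0.06, "ty": -0.0, "tz": 0.0, "ax": 0.0, "ay": -0.0, "az": 0.0}]
[{"fingers": -0.2, "tx": 0.0, "ty": -0.0, "tz": 0.0, "ax": 0.0, "ay": -0.0, "az": 0.0}]
end [ 0.459 -0.389  0.035] [[0.0, -1.0, -0.0], [-0.0, -0.0, 1.0], [-1.0, -0.0, -0.0]] 11
```

>>> play_rows(
  commands=[
    {"fingers":-0.2,"tx":0.038,"ty":0,"tz":0,"ax":0,"ay":0,"az":0},
    {"fingers":-0.2,"tx":0.075,"ty":0,"tz":0,"ax":0,"ay":0,"az":0},
    {"fingers":-0.2,"tx":0.113,"ty":0,"tz":0.0005,"ax":0,"ay":0,"az":0},
    {"fingers":-0.2,"tx":0.151,"ty":0,"tz":0.0007,"ax":0,"ay":0,"az":0},
    {"fingers":-0.2,"tx":0.1885,"ty":0,"tz":0.0009,"ax":0,"ay":0,"az":0},
  ],
)

```text
time_s: 25.15
tcp_pos: [0.4589, -0.3889, 0.0792]
ee_rot: [[-0.0, -1.0, 0.001], [-0.001, 0.001, 1.0], [-1.0, 0.0, -0.001]]
wrist_force: [-0.3, 0.5, 0.6]
gripper_width: 0.602
```

>>> play_rows(
  commands=[
    {"fingers":-0.2,"tx":0.01,"ty":0,"tz":0,"ax":0,"ay":0,"az":0},
    {"fingers":-0.2,"tx":0.027,"ty":0,"tz":0,"ax":0,"ay":0,"az":0},
    {"fingers":-0.2,"tx":0.044,"ty":0,"tz":0,"ax":0,"ay":0,"az":0},
    {"fingers":-0.2,"tx":0.06,"ty":0,"tz":0,"ax":0,"ay":0,"az":0},
    {"fingers":-0.2,"tx":0.06,"ty":0,"tz":0,"ax":0,"ay":0,"az":0},
  ],
)

```text
time_s: 25.57
tcp_pos: [0.458, -0.3884, 0.0338]
ee_rot: [[-0.004, -1.0, 0.001], [0.001, 0.001, 1.0], [-1.0, 0.004, 0.001]]
wrist_force: [0.3, 0.7, -0.1]
gripper_width: 0.598
```

>>> play_rows(
  commands=[
    {"fingers":1,"tx":0,"ty":0,"tz":0,"ax":0,"ay":0,"az":0},
    {"fingers":1,"tx":0,"ty":0,"tz":0,"ax":0,"ay":0,"az":0},
    {"fingers":1,"tx":0,"ty":0,"tz":0,"ax":0,"ay":0,"az":0},
    {"fingers":1,"tx":0,"ty":0,"tz":0,"ax":0,"ay":0,"az":0},
    {"fingers":1,"tx":0,"ty":0,"tz":0,"ax":0,"ay":0,"az":0},
  ],
)

```text
time_s: 25.98
tcp_pos: [0.4591, -0.389, 0.036]
ee_rot: [[0.001, -1.0, 0.001], [-0.001, 0.001, 1.0], [-1.0, -0.001, -0.001]]
wrist_force: [-0.2, -0.1, 0.2]
gripper_width: 0.307
```

>>> play_rows(
  commands=[
    {"fingers":1,"tx":0,"ty":0,"tz":0,"ax":0,"ay":0,"az":0},
    {"fingers":1,"tx":0,"ty":0,"tz":0,"ax":0,"ay":0,"az":0},
    {"fingers":1,"tx":0,"ty":0,"tz":0,"ax":0,"ay":0,"az":0},
  ],
)

```text
time_s: 26.23
tcp_pos: [0.4592, -0.3891, 0.0359]
ee_rot: [[0.0, -1.0, 0.001], [-0.002, 0.001, 1.0], [-1.0, -0.0, -0.002]]
wrist_force: [-0.3, 1.1, 5.5]
gripper_width: 0.29
```

Run:
```python
from kin import *
s=log(); print(s["ee_rot"].round(3).tolist())
p=viewer.capture("scene")
for o in spotter.silhouettes("lid",p)[:2]: print(round(o["score"],2),fit(p,"lid",o["region"]))
D=down(180)
plan([((.459,-.389,.17),D,1,20,6,0),((.5,.16,.17),D,1,30,6,0),((.5,.233,.14),D,1,20,6,2)])
```

```text
t 26.23 j [-24.8  32.1 -16.4   0.1 -41.4  24.7] p [ 0.4592 -0.3891  0.0359] F [-0.3  1.1  5.5] g 0.29
[[0.0, -1.0, 0.001], [-0.002, 0.001, 1.0], [-1.0, -0.0, -0.002]]
0.58 (array([ 0.4644046 , -0.38498696]), 0.8598482376827359)
[{"fingers": 1, "tx": -0.0255, "ty": 0.0, "tz": -0.0, "ax": -0.0, "ay": -0.0001, "az": 0.0}, {"fingers": 1, "tx": -0.0511, "ty": 0.0001, "tz": -0.0001, "ax": -0.0, "ay": -0.0001, "az": 0.0}, {"fingers": 1, "tx": -0.0766, "ty": 0.0001, "tz": -0.0001, "ax": -0.0001, "ay": -0.0002, "az": 0.0}, {"fingers": 1, "tx": -0.1021, "ty": 0.0001, "tz": -0.0001, "ax": -0.0001, "ay": -0.0003, "az": 0.0}, {"fingers": 1, "tx": -0.1277, "ty": 0.0002, "tz": -0.0001, "ax": -0.0001, "ay": -0.0003, "az": 0.0001}]
[{"fingers": 1, "tx": -0.0255, "ty": 0.0, "tz": -0.0, "ax": -0.0, "ay": -0.0001, "az": -0.0}, {"fingers": 1, "tx": -0.051, "ty": 0.0, "tz": -0.0001, "ax": -0.0, "ay": -0.0002, "az": -0.0}, {"fingers": 1, "tx": -0.0511, "ty": -0.0028, "tz": 0.0385, "ax": -0.0, "ay": -0.0002, "az": -0.0}, {"fingers": 1, "tx": -0.0511, "ty": -0.0057, "tz": 0.077, "ax": -0.0, "ay": -0.0002, "a
[... 1492 characters left out ...]
 1, "tx": 0.0, "ty": -0.0029, "tz": 0.0386, "ax": -0.0, "ay": 0.0, "az": -0.0}, {"fingers": 1, "tx": 0.01, "ty": -0.0029, "tz": 0.0629, "ax": -0.0, "ay": 0.0, "az": -0.0}, {"fingers": 1, "tx": 0.02, "ty": -0.0029, "tz": 0.0872, "ax": -0.0, "ay": 0.0, "az": -0.0}, {"fingers": 1, "tx": 0.03, "ty": -0.0029, "tz": 0.1116, "ax": -0.0, "ay": 0.0, "az": -0.0}, {"fingers": 1, "tx": 0.04, "ty": -0.0029, "tz": 0.1359, "ax": -0.0, "ay": 0.0, "az": -0.0}]
[{"fingers": 1, "tx": 0.0, "ty": 0.0, "tz": -0.0, "ax": -0.0, "ay": 0.0, "az": -0.0}, {"fingers": 1, "tx": 0.0, "ty": 0.0, "tz": -0.0, "ax": -0.0, "ay": 0.0, "az": -0.0}]
end [0.5   0.233 0.14 ] [[-0.0, -1.0, 0.0], [0.0, 0.0, 1.0], [-1.0, 0.0, 0.0]] 32
```

>>> play_rows(
  commands=[
    {"fingers":1,"tx":-0.01,"ty":0,"tz":0,"ax":0,"ay":0,"az":0},
    {"fingers":1,"tx":-0.03,"ty":0,"tz":0,"ax":0,"ay":0,"az":0},
    {"fingers":1,"tx":-0.06,"ty":0,"tz":0,"ax":0,"ay":0,"az":0},
    {"fingers":1,"tx":-0.09,"ty":0,"tz":0,"ax":0,"ay":0,"az":0},
    {"fingers":1,"tx":-0.12,"ty":0,"tz":0,"ax":0,"ay":0,"az":0},
  ],
)

```text
time_s: 26.75
tcp_pos: [0.4579, -0.3882, 0.125]
ee_rot: [[-0.003, -1.0, 0.001], [0.001, 0.001, 1.0], [-1.0, 0.003, 0.001]]
wrist_force: [0.4, 0.3, -2.4]
gripper_width: 0.287
```

>>> play_rows(
  commands=[
    {"fingers":1,"tx":-0.03,"ty":0,"tz":0,"ax":0,"ay":0,"az":0},
    {"fingers":1,"tx":-0.05,"ty":0,"tz":0.01,"ax":0,"ay":0,"az":0},
    {"fingers":1,"tx":-0.058,"ty":-0.003,"tz":0.038,"ax":0,"ay":0,"az":0},
    {"fingers":1,"tx":-0.058,"ty":-0.006,"tz":0.076,"ax":0,"ay":0,"az":0},
    {"fingers":1,"tx":-0.058,"ty":-0.0086,"tz":0.115,"ax":0,"ay":0,"az":0},
  ],
)

```text
time_s: 27.17
tcp_pos: [0.4647, -0.3017, 0.1683]
ee_rot: [[-0.001, -1.0, 0.003], [0.0, 0.003, 1.0], [-1.0, 0.001, 0.0]]
wrist_force: [-0.2, 1.0, -3.0]
gripper_width: 0.296
```

>>> play_rows(
  commands=[
    {"fingers":1,"tx":0,"ty":-0.003,"tz":0.0385,"ax":0,"ay":0,"az":0},
    {"fingers":1,"tx":0,"ty":-0.006,"tz":0.077,"ax":0,"ay":0,"az":0},
    {"fingers":1,"tx":0,"ty":-0.0086,"tz":0.1155,"ax":0,"ay":0,"az":0},
    {"fingers":1,"tx":0,"ty":-0.0115,"tz":0.154,"ax":0,"ay":0,"az":0},
    {"fingers":1,"tx":0,"ty":-0.0143,"tz":0.1925,"ax":0,"ay":0,"az":0},
  ],
)

```text
time_s: 27.58
tcp_pos: [0.4752, -0.1566, 0.1678]
ee_rot: [[-0.003, -1.0, 0.001], [-0.0, 0.001, 1.0], [-1.0, 0.003, -0.0]]
wrist_force: [0.8, -0.0, -2.4]
gripper_width: 0.288
```

>>> play_rows(
  commands=[
    {"fingers":1,"tx":0,"ty":-0.003,"tz":0.0385,"ax":0,"ay":0,"az":0},
    {"fingers":1,"tx":0,"ty":-0.006,"tz":0.077,"ax":0,"ay":0,"az":0},
    {"fingers":1,"tx":0,"ty":-0.0086,"tz":0.1155,"ax":0,"ay":0,"az":0},
    {"fingers":1,"tx":0,"ty":-0.0115,"tz":0.154,"ax":0,"ay":0,"az":0},
    {"fingers":1,"tx":0,"ty":-0.0143,"tz":0.1925,"ax":0,"ay":0,"az":0},
  ],
)

```text
time_s: 28.0
tcp_pos: [0.486, -0.0125, 0.1678]
ee_rot: [[-0.003, -1.0, 0.001], [-0.001, 0.001, 1.0], [-1.0, 0.003, -0.001]]
wrist_force: [0.4, -0.5, -3.5]
gripper_width: 0.288
```

>>> play_rows(
  commands=[
    {"fingers":1,"tx":0,"ty":-0.003,"tz":0.0385,"ax":0,"ay":0,"az":0},
    {"fingers":1,"tx":0,"ty":-0.006,"tz":0.077,"ax":0,"ay":0,"az":0},
    {"fingers":1,"tx":0,"ty":-0.0086,"tz":0.1155,"ax":0,"ay":0,"az":0},
    {"fingers":1,"tx":0,"ty":-0.0115,"tz":0.14,"ax":0,"ay":0,"az":0},
    {"fingers":1,"tx":0,"ty":-0.0115,"tz":0.15,"ax":0,"ay":0,"az":0},
  ],
)

```text
time_s: 28.42
tcp_pos: [0.4956, 0.1009, 0.1677]
ee_rot: [[-0.001, -1.0, -0.001], [-0.001, -0.001, 1.0], [-1.0, 0.001, -0.001]]
wrist_force: [-0.6, -0.1, -2.4]
gripper_width: 0.292
```

Run:
```python
from kin import *
s=log(); print(s["ee_rot"].round(3).tolist())
for v in("top","scene"):
  p=viewer.capture(v)
  for o in spotter.silhouettes("bowl",p)[:3]: print(v,round(o["score"],2),fit(p,"bowl",o["region"]))
  z0=s["tcp_pos"][2]-.036
  for o in spotter.silhouettes("lid",p)[:2]: print(v,"lid-tcp",round(o["score"],2),fit(p,"lid",o["region"],z0)[0]-s["tcp_pos"][:2],fit(p,"lid",o["region"],z0)[1])
cv2.imwrite("pics/m.png",cv2.resize(p["image"][60:260,250:490],None,fx=2.5,fy=2.5)[:,:,::-1])
plan([((.5,.233,.13),down(180),1,20,6,2)])
```

```text
t 28.42 j [ 29.9  14.6 -22.1  -0.  -53.4 -29.8] p [0.4956 0.1009 0.1677] F [-0.6 -0.1 -2.4] g 0.292
[[-0.001, -1.0, -0.001], [-0.001, -0.001, 1.0], [-1.0, 0.001, -0.001]]
top 0.79 (array([ 0.83727892, -0.13829011]), 0.9486445552617494)
top 0.41 (array([nan, nan]), nan)
top lid-tcp 0.87 [ 0.00109349 -0.04345144] 0.26676195517106444
top lid-tcp 0.4 [ 0.1966986  -0.10294091] 0.21691683537743484
scene 0.89 (array([0.4987698 , 0.23608669]), 0.9682017502231116)
scene 0.56 (array([ 0.8365288 , -0.13559893]), 0.9297585186373268)
scene lid-tcp 0.96 [-0.00347486 -0.00062499] 0.9605737598870403
[{"fingers": 1, "tx": 0.0063, "ty": -0.0007, "tz": 0.0226, "ax": -0.0001, "ay": -0.0001, "az": -0.0001}, {"fingers": 1, "tx": 0.0126, "ty": -0.0015, "tz": 0.0452, "ax": -0.0002, "ay": -0.0001, "az": -0.0001}, {"fingers": 1, "tx": 0.0189, "ty": -0.0022, "tz": 0.0678, "ax": -0.0003, "ay": -0.0002, "az": -0.0002}, {"fingers": 1, "tx": 0.0252, "ty": -0.003, "tz": 0.0904, "ax": -0.0004, "ay": -0.0002, "az": -0.0003}, {"fingers": 1, "tx": 0.0315, "ty": -0.0037, "tz": 0.1129, "ax": -0.0005, "ay": -0.0003, "az": -0.0004}]
[{"fingers": 1, "tx": 0.0063, "ty": -0.0008, "tz": 0.0226, "ax": -0.0, "ay": -0.0, "az": -0.0}, {"fingers": 1, "tx": 0.0127, "ty": -0.0015, "tz": 0.0452, "ax": -0.0001, "ay": -0.0001, "az": -0.0001}, {"fingers": 1, "tx": 0.019, "ty": -0.0023, "tz": 0.0678, "ax": -0.0002, "ay": -0.0001, "az": -0.0002}, {"fingers": 1, "tx": 0.019, "ty": -0.0023, "tz": 0.0678, "ax": -0.0002, "ay": -0.0001, "az": -0.0002}, {"fingers": 1, "tx": 0.019, "ty": -0.0023, "tz": 0.0678, "ax": -0.0002, "ay": -0.0001, "az": -0.0002}]
end [0.5   0.233 0.13 ] [[0.0, -1.0, 0.0], [-0.0, 0.0, 1.0], [-1.0, -0.0, -0.0]] 10h.py:18: RuntimeWarning: invalid value encountered in divide
  h=cv2.convexHull(c); cen=lambda h:(lambda m:np.array([m["m10"],m["m01"]])/m["m00"])(cv2.moments(h))
```

View pics/m.png

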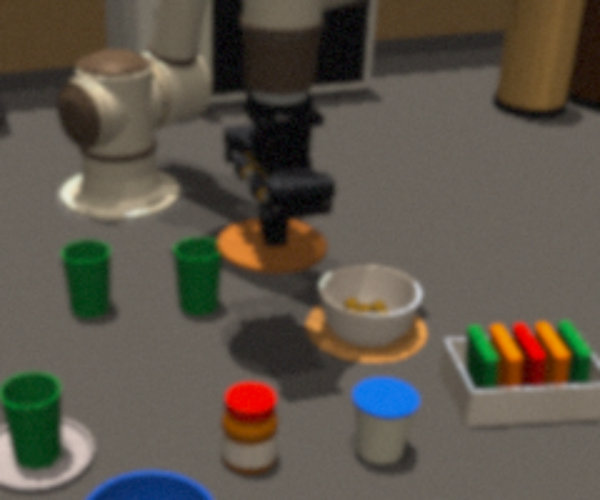

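>>> play_rows(
  commands=[
    {"fingers":1,"tx":0.006,"ty":-0.001,"tz":0.0226,"ax":0,"ay":0,"az":0},
    {"fingers":1,"tx":0.0126,"ty":-0.0022,"tz":0.045,"ax":0,"ay":0,"az":0},
    {"fingers":1,"tx":0.019,"ty":-0.003,"tz":0.068,"ax":0,"ay":0,"az":0},
    {"fingers":1,"tx":0.0252,"ty":-0.004,"tz":0.09,"ax":0,"ay":0,"az":0},
    {"fingers":1,"tx":0.0315,"ty":-0.005,"tz":0.113,"ax":0,"ay":0,"az":0},
  ],
)

```text
time_s: 29.13
tcp_pos: [0.4996, 0.1828, 0.1444]
ee_rot: [[-0.001, -1.0, 0.003], [-0.001, 0.003, 1.0], [-1.0, 0.001, -0.001]]
wrist_force: [0.2, -0.9, -2.0]
gripper_width: 0.29
```

>>> play_rows(
  commands=[
    {"fingers":1,"tx":0.006,"ty":-0.0008,"tz":0.0226,"ax":0,"ay":0,"az":0},
    {"fingers":1,"tx":0.0127,"ty":-0.0015,"tz":0.045,"ax":0,"ay":0,"az":0},
    {"fingers":1,"tx":0.019,"ty":-0.0023,"tz":0.068,"ax":0,"ay":0,"az":0},
    {"fingers":1,"tx":0.019,"ty":-0.0023,"tz":0.068,"ax":0,"ay":0,"az":0},
    {"fingers":1,"tx":0.019,"ty":-0.0023,"tz":0.068,"ax":0,"ay":0,"az":0},
  ],
)

```text
time_s: 29.55
tcp_pos: [0.5012, 0.2349, 0.1297]
ee_rot: [[-0.002, -1.0, 0.0], [-0.002, 0.0, 1.0], [-1.0, 0.002, -0.002]]
wrist_force: [0.5, -0.3, -1.8]
gripper_width: 0.289
```

Run:
```python
from kin import *
s=log()
p=viewer.capture("scene")
for o in spotter.silhouettes("lid",p)[:2]: print(round(o["score"],2),fit(p,"lid",o["region"],s["tcp_pos"][2]-.036))
for o in spotter.silhouettes("bowl",p)[:3]: print(round(o["score"],2),fit(p,"bowl",o["region"]))
plan([((.501,.235,.0905),down(180),1,8,6,2)])
```

```text
t 29.55 j [ 41.9  21.4 -18.3   0.  -50.4 -41.9] p [0.5012 0.2349 0.1297] F [ 0.5 -0.3 -1.8] g 0.289
0.77 (array([0.49964955, 0.2363284 ]), 0.9259865337318632)
0.65 (array([ 0.83680405, -0.13619122]), 0.9855060705042415)
0.62 (array([0.5109485 , 0.23006608]), 0.8211798113251999)
0.2 (array([0.71193047, 0.00310816]), 0.4231391517011508)
[{"fingers": 1, "tx": 0.0106, "ty": 0.0001, "tz": 0.0003, "ax": -0.0001, "ay": -0.0001, "az": -0.0001}, {"fingers": 1, "tx": 0.0212, "ty": 0.0002, "tz": 0.0006, "ax": -0.0002, "ay": -0.0001, "az": -0.0001}, {"fingers": 1, "tx": 0.0319, "ty": 0.0002, "tz": 0.0009, "ax": -0.0003, "ay": -0.0002, "az": -0.0002}, {"fingers": 1, "tx": 0.0425, "ty": 0.0003, "tz": 0.0012, "ax": -0.0004, "ay": -0.0003, "az": -0.0002}, {"fingers": 1, "tx": 0.0531, "ty": 0.0004, "tz": 0.0015, "ax": -0.0005, "ay": -0.0003, "az": -0.0003}]
[{"fingers": 1, "tx": 0.0, "ty": -0.0, "tz": -0.0, "ax": 0.0, "ay": -0.0, "az": 0.0}, {"fingers": 1, "tx": 0.0, "ty": -0.0, "tz": -0.0, "ax": 0.0, "ay": -0.0, "az": 0.0}]
end [0.501  0.235  0.0905] [[0.0, -1.0, -0.0], [-0.0, -0.0, 1.0], [-1.0, -0.0, -0.0]] 7
```

Lid reads (0.4996, 0.2363) and the bowl (0.4988, 0.2361) in the same camera, so they are aligned. Lower.

>>> play_rows(
  commands=[
    {"fingers":1,"tx":0.0106,"ty":0,"tz":0,"ax":0,"ay":0,"az":0},
    {"fingers":1,"tx":0.021,"ty":0,"tz":0,"ax":0,"ay":0,"az":0},
    {"fingers":1,"tx":0.032,"ty":0,"tz":0,"ax":0,"ay":0,"az":0},
    {"fingers":1,"tx":0.042,"ty":0,"tz":0,"ax":0,"ay":0,"az":0},
    {"fingers":1,"tx":0.047,"ty":0,"tz":0,"ax":0,"ay":0,"az":0},
  ],
)

```text
time_s: 30.12
tcp_pos: [0.5006, 0.2337, 0.0932]
ee_rot: [[-0.003, -1.0, 0.001], [-0.003, 0.001, 1.0], [-1.0, 0.003, -0.003]]
wrist_force: [-0.3, -0.2, -2.5]
gripper_width: 0.287
```

>>> play_rows(
  commands=[
    {"fingers":1,"tx":0.003,"ty":0,"tz":0,"ax":0,"ay":0,"az":0},
    {"fingers":1,"tx":0.0055,"ty":0,"tz":0,"ax":0,"ay":0,"az":0},
    {"fingers":1,"tx":0.0055,"ty":0,"tz":0,"ax":0,"ay":0,"az":0},
    {"fingers":1,"tx":0.0055,"ty":0,"tz":0,"ax":0,"ay":0,"az":0},
  ],
)

```text
time_s: 30.45
tcp_pos: [0.5015, 0.2345, 0.091]
ee_rot: [[-0.0, -1.0, 0.001], [-0.001, 0.001, 1.0], [-1.0, 0.0, -0.001]]
wrist_force: [-0.2, -0.0, -2.0]
gripper_width: 0.286
```

>>> play_rows(
  commands=[
    {"fingers":1,"tx":0.0015,"ty":0,"tz":0,"ax":0,"ay":0,"az":0},
    {"fingers":1,"tx":0.0015,"ty":0,"tz":0,"ax":0,"ay":0,"az":0},
    {"fingers":1,"tx":0.0015,"ty":0,"tz":0,"ax":0,"ay":0,"az":0},
  ],
)

```text
time_s: 30.7
tcp_pos: [0.5015, 0.2346, 0.0901]
ee_rot: [[-0.0, -1.0, 0.001], [-0.0, 0.001, 1.0], [-1.0, 0.0, -0.0]]
wrist_force: [0.5, -0.2, -2.3]
gripper_width: 0.288
```

>>> play_rows(
  commands=[
    {"fingers":0,"tx":0,"ty":0,"tz":0,"ax":0,"ay":0,"az":0},
    {"fingers":-0.2,"tx":0,"ty":0,"tz":0,"ax":0,"ay":0,"az":0},
    {"fingers":-0.2,"tx":0,"ty":0,"tz":0,"ax":0,"ay":0,"az":0},
    {"fingers":-0.2,"tx":0,"ty":0,"tz":0,"ax":0,"ay":0,"az":0},
    {"fingers":-0.2,"tx":0,"ty":0,"tz":0,"ax":0,"ay":0,"az":0},
  ],
)

```text
time_s: 31.12
tcp_pos: [0.5015, 0.2345, 0.09]
ee_rot: [[-0.0, -1.0, 0.001], [-0.001, 0.001, 1.0], [-1.0, 0.0, -0.001]]
wrist_force: [0.4, -0.6, 0.3]
gripper_width: 0.558
```

>>> play_rows(
  commands=[
    {"fingers":-0.2,"tx":-0.02,"ty":0,"tz":0,"ax":0,"ay":0,"az":0},
    {"fingers":-0.2,"tx":-0.05,"ty":0,"tz":0,"ax":0,"ay":0,"az":0},
    {"fingers":-0.2,"tx":-0.1,"ty":0,"tz":0,"ax":0,"ay":0,"az":0},
    {"fingers":-0.2,"tx":-0.15,"ty":0,"tz":-0.03,"ax":0,"ay":0,"az":0},
    {"fingers":-0.2,"tx":-0.17,"ty":0,"tz":-0.08,"ax":0,"ay":0,"az":0},
  ],
)

```text
time_s: 31.53
tcp_pos: [0.5039, 0.1775, 0.2221]
ee_rot: [[0.008, -1.0, -0.004], [0.003, -0.004, 1.0], [-1.0, -0.008, 0.003]]
wrist_force: [1.5, -0.5, 2.0]
gripper_width: 0.598
```

>>> play_rows(
  commands=[
    {"fingers":-0.2,"tx":0,"ty":0,"tz":-0.05,"ax":0,"ay":0,"az":0},
    {"fingers":-0.2,"tx":0,"ty":0,"tz":-0.1,"ax":0,"ay":0,"az":0},
    {"fingers":-0.2,"tx":0,"ty":0,"tz":-0.15,"ax":0,"ay":0,"az":0},
    {"fingers":-0.2,"tx":0,"ty":0,"tz":-0.2,"ax":0,"ay":0,"az":0},
    {"fingers":-0.2,"tx":0,"ty":0,"tz":-0.25,"ax":0,"ay":0,"az":0},
  ],
)

```text
time_s: 31.95
tcp_pos: [0.5008, -0.0143, 0.2178]
ee_rot: [[0.0, -1.0, 0.0], [-0.001, 0.0, 1.0], [-1.0, -0.0, -0.001]]
wrist_force: [0.2, -0.2, 0.5]
gripper_width: 0.602
```

>>> play_rows(
  commands=[
    {"fingers":-0.2,"tx":0,"ty":0,"tz":-0.05,"ax":0,"ay":0,"az":0},
    {"fingers":-0.2,"tx":0,"ty":0,"tz":-0.1,"ax":0,"ay":0,"az":0},
    {"fingers":-0.2,"tx":0,"ty":0,"tz":-0.15,"ax":0,"ay":0,"az":0},
    {"fingers":-0.2,"tx":0,"ty":0,"tz":-0.17,"ax":0,"ay":0,"az":0},
    {"fingers":-0.2,"tx":0,"ty":0,"tz":-0.17,"ax":0,"ay":0,"az":0},
  ],
)

```text
time_s: 32.37
tcp_pos: [0.5007, -0.143, 0.2173]
ee_rot: [[-0.001, -1.0, 0.005], [-0.001, 0.005, 1.0], [-1.0, 0.001, -0.001]]
wrist_force: [-0.3, -0.4, 0.1]
gripper_width: 0.6
```

Run:
```python
from kin import *
s=log(); im=[]
for v in("top","scene"):
  p=viewer.capture(v); im.append(p["image"])
  for n,z in(("lid",.054),("bowl",0),("cup",.004),("jam",0),("yoghurt",0),("mat",0)):
    for o in spotter.silhouettes(n,p)[:3]: print(v,n,round(o["score"],2),fit(p,n,o["region"],z))
cv2.imwrite("pics/z.png",cv2.resize(np.vstack([im[1][120:300,210:530],im[0][100:300,130:450]]),None,fx=1.5,fy=1.5)[:,:,::-1])
```

```text
t 32.37 j [  2.   13.1 -16.2   0.1 -60.8  -2.3] p [ 0.5007 -0.143   0.2173] F [-0.3 -0.4  0.1] g 0.6
top lid 0.93 (array([0.50201581, 0.23644216]), 0.9345081223759699)
top bowl 0.6 (array([ 0.83708269, -0.13914235]), 0.9483528916885329)
top cup 0.67 (array([ 0.65456985, -0.22652161]), 0.8811348532652823)
top cup 0.66 (array([ 0.35305457, -0.11406092]), 0.9311536830837338)
top jam 0.71 (array([7.12817915e-01, 6.52654494e-04]), 0.856033330722386)
top mat 0.62 (array([0.56881349, 0.21139974]), 0.049127727316100135)
scene lid 0.9 (array([0.49856565, 0.23727383]), 1.0106784490241545)
scene bowl 0.79 (array([0.54455869, 0.21343621]), 0.350044819097966)
scene bowl 0.2 (array([ 0.63249187, -0.21980815]), 0.47279978477019946)
scene cup 0.88 (array([ 0.65121133, -0.22090131]), 0.967404191635801)
scene cup 0.82 (array([ 0.35723258, -0.11206226]), 0.8942303876020964)
scene cup 0.82 (array([0.38885083, 0.03098923]), 0.9755366158418974)
scene jam 0.88 (array([0.71594019, 0.00195584]), 0.8831942266333616)
scene yoghurt 0.83 (array([0.7288374 , 0.15314266]), 0.8246509945048803)
scene mat 0.75 (array([0.51136604, 0.22910434]), 0.7871478508133537)
```

View pics/z.png

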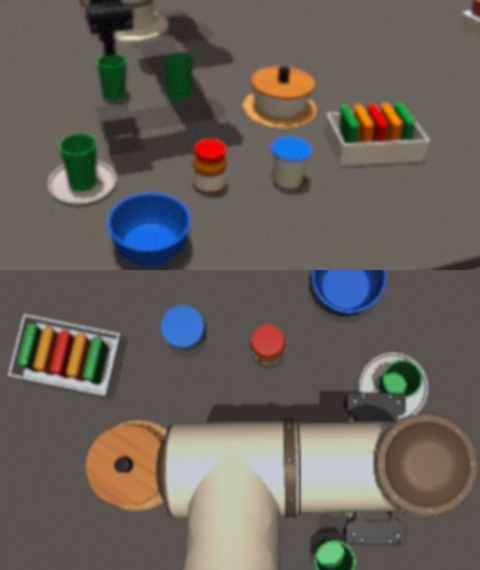

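```bash
python3 -c "
from station import job
print(job.finish_job())"
```

```text
the job is handed in; nothing more can be done
None
```

The job is done and handed in at about 32 s of the 72 s allowed, with the arm clear of everything. I used the order you asked for:

1. **Bowl:** I slid it onto the cork mat with the fingers inside it, without lifting. It read about (0.500, 0.235) against the mat at (0.502, 0.232), so the foot is well inside the mat.
2. **Chocolates:** I gripped the right-most green cup from the side and poured. The top view then showed eight chocolates in the bowl and an empty cup.
3. **Cup:** it stands upright in the metal tray, about 3 mm off the tray centre.
4. **Lid:** it lies level on the bowl, reading (0.502, 0.236) in the top view and (0.499, 0.237) in the scene view, at the height expected when seated.
5. **Bystanders:** the jam jar is within 2 mm of its starting readings in both cameras. The yoghurt pot is too in the scene view, but the network did not find it in the last top view, where it looked in place.

**Weaker checks:**
- **Camera disagreement:** the two cameras differ by 2–4 mm in places, and by about 5 mm on the cup in its last readings. All of this is well inside the margins.
- **Hidden bowl and mat:** with the lid on and the arm in view, the last bowl and mat readings were unreliable, because both were mostly covered. That the bowl stayed on its mat rests on the earlier readings and the final picture.
- **Lid seating:** the wrist force showed no clear contact before I released the lid, so it may have dropped a fraction of a millimetre onto the rim.

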